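# Apply test discs to an open culture dish with a spring-plunger disc dispenser

## Task

The culture dish has dried with its lid off: take the disc dispenser out of its sloping cradle, stand it squarely over the open dish with its skirt flat on the bench, press its plunger all the way down to the stop and let it spring back up. Then put the dispenser back fully home in its cradle and put the lid back on the dish so that it sits level over it. Do not shift or tip the dish, and leave the other things on the bench alone.

Things in the scene. Friction and masses are not known exactly. Their poses are not given: they have to be found in the camera images.
- dispenser_grip (a point): Disc dispenser, 0.43 kg, standing loose in the sloping cradle. This point is on its axis, 110 mm above its underside, on the bare part of its round aluminium column (34 mm across, bare from 98 to 124 mm above the underside; grip it here). z is its own axis, up to the plunger. It is round but for its cartridges: its turn about its axis does not matter.
- dispenser_foot (a point): Centre of the dispenser's underside, the rim of its open white skirt (72 mm outside, 64 mm inside diameter, 26 mm deep); axes as dispenser_grip. Above: heavy steel plate to 36 mm; four clear cartridges round the column; round plate 66 mm across, top at 86 mm, with cartridge caps to 98 mm on a 49 mm circle at 45 degrees to x and y; column to 124 mm; plunger.
- plunger_top (a point): Top centre of the plunger head: black domed knob 28 mm across and 9 mm thick, on the dispenser's axis, 145 mm above the dispenser's underside when up, 133 mm at the stop.
- plunger (a joint): Plunger travel in m: 0 = up, 0.012 = down at its stop. The spring takes 4 N to start and 10 N at the stop, and lifts the head again.
- cradle_seat (a point): Centre of the seat of a fixed aluminium stand, about 42 mm above the bench. z: the seat's normal, 35 degrees from vertical, leaning to the robot's side; x: up the slope; y: level. A grey half-round cup wall (80 mm inside diameter about this point, 38 mm high along z) rings the seat's lower half, open up the slope. Home, the dispenser stands square on the seat, foot within 4 mm of here.
- dish_center (a point): Open clear culture dish with straw-coloured medium in it, 52 mm outside diameter, 15 mm high, 35 g, loose on the bench. The point is its centre, 7.5 mm above the bench; z up. It is either left or right of the cradle, with the lid on the other side.
- lid_center (a point): Its clear lid, lying rim down on the bench: 62 mm outside and 59 mm inside diameter, 12 mm high, 10 mm deep inside, 14 g. The point is its centre, 6 mm above the bench; z up. On the dish, its top rests on the dish's rim and its centre is 3.5 mm above the dish's centre.
- bluecap: Bystander: 100 mm tall bottle with a blue cap, 52 mm across; origin at the centre of its underside.
- amber: Bystander: 75 mm tall amber bottle with a black cap, 38 mm across; origin at the centre of its underside.
- beaker: Bystander: glass beaker 60 mm tall, 48 mm across; origin at the centre of its underside.
- stack: Bystander: stack of four closed larger dishes, 92 mm across, 64 mm tall; origin at the centre of its underside.
- washbottle: Bystander: white wash bottle, 68 mm across, 196 mm tall with its bent spout; origin at the centre of its underside.
- marker: Bystander: marker pen lying on the bench, 140 mm long, 15 mm thick; origin at the middle of its length, on the bench.

How it is judged (in metres and radians):
On the way, in this order (a step that is already met when the one before it is completed fails the run):
1. the dispenser stands upright on the bench with the open dish inside its skirt (horizontal distance between dispenser_foot and dish_center below 0.008 m and height (world z) of dispenser_foot below 0.003 m and angle between dispenser_foot's own z axis and vertical below 0.05 rad and value of joint plunger below 0.003 m), for 0.2 s.
2. the plunger is pressed down to its stop while the dispenser stands over the dish (value of joint plunger above 0.011 m and horizontal distance between dispenser_foot and dish_center below 0.008 m and height (world z) of dispenser_foot below 0.003 m and angle between dispenser_foot's own z axis and vertical below 0.05 rad), for 0.15 s.
3. the plunger has sprung back up with the dispenser still standing over the dish (value of joint plunger below 0.0015 m and horizontal distance between dispenser_foot and dish_center below 0.008 m and height (world z) of dispenser_foot below 0.003 m), for 0.1 s.
At the end, for the whole second after the job is handed in: Dispenser let go in its cradle: foot within 9 mm of the seat's centre, axis within 0.08 rad of the seat's normal, plunger up. Dish level on the bench; lid on it within 5 mm of centre, level within 0.06 rad, fully down (centre 1 to 6 mm above the dish's) (distance between dispenser_foot and cradle_seat below 0.009 m and angle between the z axis of dispenser_foot and the z axis of cradle_seat, either way round below 0.08 rad and value of joint plunger below 0.0015 m and horizontal distance between lid_center and dish_center below 0.005 m and z of lid_center in the frame of dish_center between 0.001 and 0.006 m and angle between each of lid_center, dish_center's own z axis and vertical below 0.06 rad and height (world z) of dish_center below 0.01 m); the robot touches nothing.
It fails at once if the dish is shifted by more than 20 mm or tipped by more than 0.3 rad (distance of dish_center from where it was at the start of the episode above 0.02 m or angle between dish_center's own z axis and vertical above 0.3 rad).
It fails at once if another thing on the bench is moved by more than 30 mm (distance of any of bluecap, amber, beaker, stack, washbottle, marker from where it was at the start of the episode above 0.03 m).
It also fails if it takes over 72 s, if anything falls off the work surface, if the arm or the gripper's body presses on something with over 40 N, if the wrist force passes 120 N, or if a joint passes its speed limit or range.

## Robot

A 6-joint arm with a two-finger parallel gripper is mounted at the origin on the work surface. World frame = base frame: x ahead of the robot, y to its left, z up, the work surface at z = 0. Lengths are in mm, angles in rad, forces in N, time in s.
With the tool pointing down it reaches from about 350 to 975 mm from the base axis. Payload 7.1 kg.
Tool frame: the origin (TCP) lies between the finger pads; the fingertips stand 19 mm ahead of it and the grasp point (between the pads) is the TCP (ctrl.finger_overhang is the distance from the TCP to the fingertips, in mm); z points along the fingers, y is the line along which they close (so a half turn about z gives the same grasp; the last joint's range is limited). The gripper opens to 88 mm and grips with 3 to 60 N. Pads are 20 mm wide; open, the fingers measure 115 mm over their backs; the gripper's body (75 mm by 178 mm) begins 61 mm behind the grasp point.
Start: joints at [-1.205, 0.423, 1.63, -0, 1.089, -0.019], TCP at [234.625, -579.272, 241.675] pointing down, gripper open.
Joint ranges: [-3, 3], [-0.9, 2.11], [0.09, 2.58], [-1.31, 4.45], [0.11, 2.69], [-2.54, 2.54]. Speed limits (rad/s): [2.39, 2.39, 3.01, 3.14, 3.14, 3.14].

## Interface

Orientations are given as a rotation vector (axis times angle).
In Python, from workcell import ctrl gives the robot as it stands. The module is installed in compiled form; this text tells all that it offers.
- The arm moves only by the tool arm_command, never from a script. Its argument "rows" is one flat list of numbers, 7 for each row, row after row: the turn, a rotation vector about the tool's x, y, z scaled (see below), then the shift along the tool's x, y, z scaled (see below), then the opening, from -1 (shut) to 1 (fully open). A call has 1 to 5 rows; each row is the pose to reach, as a shift and turn from the pose commanded when the call began, along the tool's axes at that moment, turning the shorter way round; what a row does not reach only later rows make up. The controller multiplies each number of a shift by 80 mm and each number of a turn by 180 degrees. A row lasts 1/10 s, in which the tool goes at most 50 mm and 8.59 degrees, less where a joint would pass 70% of its speed; a pose out of reach is approached as far as the arm can. A call with a number of a shift or a turn outside -1 to 1 is refused whole. A call with a gripper value outside its range is refused whole. The fingers move at their own pace and stop on an object; the grip force is fixed at half the most. Time passes only in rows, so rows that repeat a pose let the fingers close. It gives the time, the measured TCP pose, the force, the opening and the grip force at its end, in the units of the state.
- ctrl.get_obs(): the state, without advancing time (a new reading comes with each control period).
- ctrl.get_image(name): name is "scene" or "top" or "wrist"; returns (picture, depth): 480x640x3 uint8, red, green, blue; 480x640 float32, mm along the optical axis (not along the pixel's ray), 0 where there is no reading.
- ctrl.camera_params(name): a dict with "camera_matrix" (3x3 intrinsics, pixels), "world_to_cam" (4x4, takes a point from world to camera coordinates); the wrist camera has in their place "tool_from_camera" (4x4, takes a point from camera to tool coordinates, whose origin is the TCP and whose axes are the flange's). Camera axes: x right, y down, z forward; pixel columns grow to the right and rows downward; lengths in mm; the calibration is good to about 2 mm. The wrist camera is an equidistant fisheye: a pixel r from the principal point sees the ray r / f radians off the axis. A picture is of the moment at which its call begins: read the wrist's pose just before it. camera_params takes no time and is no camera call.
- ctrl.close_job(): hands the job in; it is judged then, once.
The state is a dict: "t": time; "qpos": joint angles; "qvel": joint speeds; "joint_torque": joint torques, N m; "ee_pos": TCP position; "orientation": TCP orientation; "ft_force": force on the tool from outside, world axes, zero at the start; "moment": the same for the moment, N m; "width": finger opening in mm; "grasp_force": force on a finger pad.
Only numpy, scipy, OpenCV 4.12 (cv2) and the standard library are available. Lean on these libraries where they do the work, as an engineer would, in place of code of your own. Each camera call takes 0.05 s, during which the arm holds its last target. There are 200 camera calls.

## Working session

There is one attempt and no reset: what is moved stays moved. The work goes in short steps, Python scripts to look and compute and a tool call to move; the robot and the scene stay as the last step left them, time stands still between calls to the robot, and variables do not carry over. Pictures are saved under pics/ and viewed, at most 11 in all, crops included, and the job is handed in when it is done.

Besides the shell and the picture viewer there is one more tool, called after "Call:" in YAML: its name, and indented under it one key for each argument. arm_command: Moves the arm, as the interface text tells. Shifts and turns lie within -1 to 1; 1 stands for 80 mm of shift or 180 degrees of turn. Its arguments: {"type":"object","properties":{"rows":{"type":"array","items":{"type":"number"}}},"required":["rows"]}

```bash
mkdir -p pics; ls
python3 - <<'E'
from workcell import ctrl
import cv2,numpy as np
np.set_printoptions(precision=3,suppress=True)
o=ctrl.get_obs();print(o['t'],o['ee_pos'],o['orientation'],o['width'])
for n in("scene","top"):
    im,d=ctrl.get_image(n);np.savez(f'pics/{n}0.npz',im=im,d=d)
    cv2.imwrite(f'pics/{n}0.png',im[:,:,::-1]);p=ctrl.camera_params(n);print(n,p)
print(ctrl.camera_params("wrist"))
E
```

```text
pics
0.0 [ 234.449 -578.78   240.905] [-3.082 -0.6    0.   ] 87.90047856299591
scene {'camera_matrix': array([[618.536,   0.   , 324.324],
       [  0.   , 618.536, 243.81 ],
       [  0.   ,   0.   ,   1.   ]]), 'world_to_cam': array([[   0.68 ,    0.733,    0.016, -382.209],
       [   0.549,   -0.495,   -0.674, -232.873],
       [  -0.486,    0.467,   -0.739, 1579.181],
       [   0.   ,    0.   ,    0.   ,    1.   ]])}
top {'camera_matrix': array([[604.661,   0.   , 319.176],
       [  0.   , 604.661, 241.133],
       [  0.   ,   0.   ,   1.   ]]), 'world_to_cam': array([[  -0.018,   -1.   ,    0.004,    1.596],
       [  -0.998,    0.018,   -0.066,  575.57 ],
       [   0.066,   -0.005,   -0.998, 1375.194],
       [   0.   ,    0.   ,    0.   ,    1.   ]])}
{'camera_matrix': array([[371.648,   0.   , 322.252],
       [  0.   , 371.648, 240.889],
       [  0.   ,   0.   ,   1.   ]]), 'tool_from_camera': array([[  -0.001,   -0.955,   -0.297,   82.969],
       [   1.   ,   -0.001,   -0.001,    0.492],
       [   0.001,   -0.297,    0.955, -142.438],
       [   0.   ,    0.   ,    0.   ,    1.   ]])}
```

View pics/top0.png

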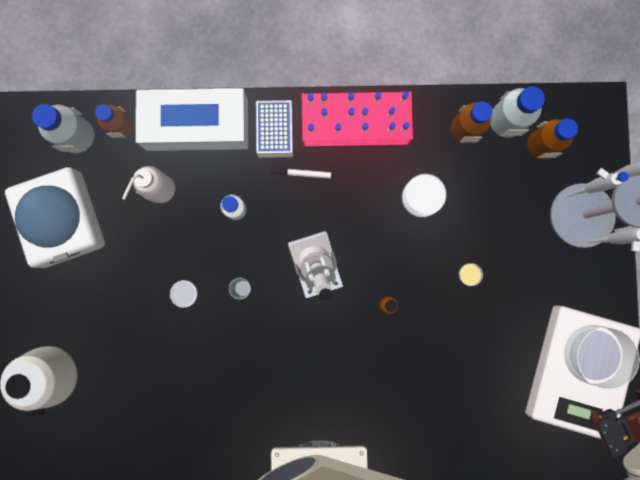

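View pics/scene0.png

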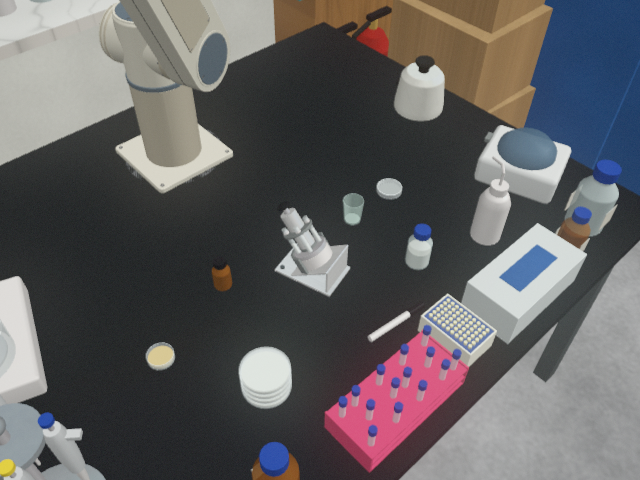

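```bash
cat > h.py <<'E'
from workcell import ctrl
import cv2,numpy as np
from scipy.spatial.transform import Rotation as R
np.set_printoptions(precision=3,suppress=True)
def ray(n,uv,obs=None):
    p=ctrl.camera_params(n);K=p['camera_matrix'];x=(np.array(uv,float)-K[:2,2])/K[0,0]
    if n=='wrist':
        r=np.hypot(*x);d=np.r_[x/max(r,1e-9)*np.sin(r),np.cos(r)]
        T=p['tool_from_camera'];W=np.eye(4);W[:3,:3]=R.from_rotvec(obs['orientation']).as_matrix();W[:3,3]=obs['ee_pos'];M=W@T
    else: d=np.r_[x,1.];M=np.linalg.inv(p['world_to_cam'])
    d=M[:3,:3]@d;return M[:3,3],d/np.linalg.norm(d)
def plane(n,uv,z,obs=None):
    c,d=ray(n,uv,obs);return c+d*(z-c[2])/d[2]
def tri(*rs):
    A=sum(np.eye(3)-np.outer(d,d) for c,d in rs);b=sum((np.eye(3)-np.outer(d,d))@c for c,d in rs);return np.linalg.solve(A,b)
def blob(m,box):
    u0,v0,u1,v1=box;k=np.zeros(m.shape,np.uint8);k[v0:v1,u0:u1]=m[v0:v1,u0:u1]
    c=max(cv2.findContours(k,cv2.RETR_EXTERNAL,cv2.CHAIN_APPROX_NONE)[0],key=cv2.contourArea);return c
E
python3 - <<'E'
from h import *
t=np.load('pics/top0.npz')['im'].astype(int);s=np.load('pics/scene0.npz')['im'].astype(int)
def fit(n,im,box,z,thr=90):
    c=blob(im.max(2)>thr,box);e=cv2.fitEllipse(c);print(n,box,e,plane(n,e[0],z))
fit('top',t,(450,255,490,295),12);fit('scene',s,(140,335,182,375),10)
fit('top',t,(165,275,205,313),10);fit('scene',s,(370,175,408,203),10)
c=blob(t.min(2)>60,(280,225,350,305));print(cv2.boxPoints(cv2.minAreaRect(c)))
a=cv2.resize(t[220:310,270:360].astype(np.uint8),(400,400),interpolation=2)
b=cv2.resize(s[195:295,265:365].astype(np.uint8),(400,400),interpolation=2)
cv2.imwrite('pics/crop.png',np.hstack([a,b])[:,:,::-1])
E
```

```text
top (450, 255, 490, 295) ((470.42535400390625, 274.1131286621094), (22.559768676757812, 23.66785430908203), 104.98930358886719) [ 493.35  -356.879   12.   ]
scene (140, 335, 182, 375) ((160.04989624023438, 355.677978515625), (26.947181701660156, 29.027803421020508), 63.20240020751953) [ 495.335 -359.937   10.   ]
top (165, 275, 205, 313) ((183.14459228515625, 293.4264221191406), (27.094411849975586, 27.624807357788086), 61.331878662109375) [460.895 306.956  10.   ]
scene (370, 175, 408, 203) ((388.93304443359375, 188.1964111328125), (20.828405380249023, 26.150714874267578), 98.14745330810547) [464.996 301.629  10.   ]
[[285.409 242.029]
 [326.374 228.92 ]
 [344.801 286.504]
 [303.836 299.612]]
```

View pics/crop.png

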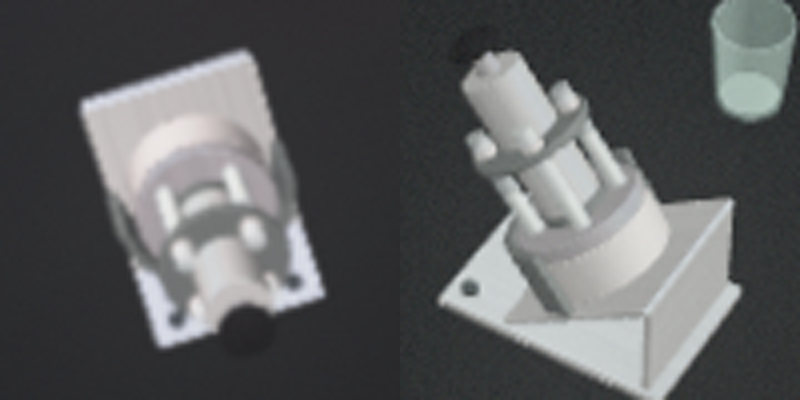

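```bash
cat >> h.py <<'E'
def toolR(psi,tilt):  # psi: bearing of tool y (deg), tilt: lean of tool axis towards -y' (deg)
    p,t=np.radians([psi,tilt]);n=np.array([-np.sin(t)*np.cos(p),-np.sin(t)*np.sin(p),np.cos(t)])
    x=np.array([-np.sin(p),np.cos(p),0]);z=-n;return R.from_matrix(np.c_[x,np.cross(z,x),z])
def plan(way,start=None,grip=1,step=45):
    """way: list of (pos,Rot[,grip,rows]); prints rows for arm_command, returns end pose"""
    if start is None: o=ctrl.get_obs();start=(o['ee_pos'],R.from_rotvec(o['orientation']))
    P,Q=np.array(start[0],float),start[1]
    for w in way:
        gp,gq=np.array(w[0],float),w[1];
        for k in range(40):
            sh=Q.inv().apply(gp-P);rv=(Q.inv()*gq).as_rotvec(degrees=True);a=np.linalg.norm(rv)
            f=min(1,79.9/max(abs(sh).max(),1e-6),40/max(a,1e-6),5*step/max(np.linalg.norm(sh),1e-6))
            r=np.round(np.r_[rv*f/180,sh*f/80],3)
            n=max(1,int(np.ceil(max(np.linalg.norm(sh*f)/step,a*f/8.2))))
            print(n,list(map(float,r))+[grip])
            P=P+Q.apply(r[3:]*80);Q=Q*R.from_rotvec(r[:3]*180,degrees=True)
            if f==1:break
        print('  ->',P,Q.as_rotvec())
    return P,Q
E
python3 - <<'E'
from h import *
k=tri(ray('top',(325.2,293.9)),ray('scene',(283.8,206)));print('knob',k)
for a,b,z in (((288,242),(325.5,231),75),((305.3,298),(342.3,286.2),3)):
    d=plane('top',b,z)-plane('top',a,z);print('yaw',np.degrees(np.arctan2(-d[0]*-1,-d[1])),d)
for psi in(16,18):
  n=-toolR(psi,35).apply([0,0,1]);print(psi,'seat',k-140*n,'grip118',k-22*n)
o=ctrl.get_obs();Q=R.from_rotvec(o['orientation']);print(Q.as_matrix())
plan([((494-60,-358-25,200),Q)])
E
```

```text
knob [457.441 -17.982 152.309]
yaw 15.373503110311548 [ 22.932 -83.404   0.   ]
yaw 16.588739055084776 [ 25.711 -86.309   0.   ]
16 seat [534.631   4.152  37.628] grip118 [469.571 -14.504 134.288]
18 seat [533.811   6.832  37.628] grip118 [469.442 -14.083 134.288]
[[ 0.927  0.375 -0.   ]
 [ 0.375 -0.927  0.001]
 [ 0.    -0.001 -1.   ]]
2 [0.0, 0.0, 0.0, 0.999, -0.412, 0.159, 1]
2 [-0.0, 0.0, 0.0, 0.999, -0.412, 0.159, 1]
2 [-0.0, 0.0, 0.0, 0.999, -0.412, 0.159, 1]
1 [-0.0, 0.0, 0.0, 0.234, -0.096, 0.037, 1]
  -> [ 434.026 -383.026  200.02 ] [-3.082 -0.6    0.   ]
```

Call:
arm_command:
  rows: [0,0,0,0.5,-0.2,0.08,1,0,0,0,1,-0.41,0.16,1]

```text
t: 0.3
ee_pos: [296.4, -518.7, 228.4]
orientation: [-3.084, -0.597, -0.0]
ft_force: [0.7, 0.7, -0.3]
width: 88.2
grasp_force: 0.0
```

Call:
arm_command:
  rows: [0,0,0,0.5,-0.2,0.08,1,0,0,0,1,-0.41,0.16,1]

```text
t: 0.5
ee_pos: [359.0, -457.1, 215.6]
orientation: [-3.083, -0.6, 0.0]
ft_force: [1.4, -1.0, 0.0]
width: 87.8
grasp_force: 0.0
```

Call:
arm_command:
  rows: [0,0,0,0.5,-0.2,0.08,1,0,0,0,1,-0.41,0.16,1,0,0,0,1,-0.41,0.16,1,0,0,0,1,-0.41,0.16,1]

```text
t: 0.9
ee_pos: [420.5, -397.2, 202.9]
orientation: [-3.082, -0.604, 0.001]
ft_force: [-0.2, -0.4, -0.4]
width: 87.8
grasp_force: 0.0
```

Run:
```python
from h import *
o=ctrl.get_obs();im,d=ctrl.get_image('wrist');np.savez('pics/w1.npz',im=im,d=d,p=o['ee_pos'],q=o['orientation'])
print(o['t'],o['ee_pos'],o['orientation'],abs(o['qvel']).max());cv2.imwrite('pics/w1.png',im[:,:,::-1])
im=im.astype(int);c=cv2.findContours((((im[:,:,0]-im[:,:,2])>40)&(im[:,:,1]>110)).astype(np.uint8),cv2.RETR_EXTERNAL,cv2.CHAIN_APPROX_NONE)[0]
for k in c:
    if cv2.contourArea(k)>500:
        e=cv2.fitEllipse(k);print(e,plane('wrist',e[0],8,o))
print('plan');Q=toolR(16.5,35);n=-Q.apply([0,0,1]);k=np.array([457.4,-18,152.3])
plan([(k+90*n,Q)])
```

```text
0.9 [ 420.459 -397.237  202.901] [-3.082 -0.604  0.001] 0.03955589233374291
((447.36175537109375, 432.9751281738281), (26.756940841674805, 278.9521179199219), 82.6876449584961) [ 213.601 -662.15     8.   ]
((502.733154296875, 377.8672180175781), (27.196910858154297, 54.952613830566406), 177.26893615722656) [ 318.88  -682.377    8.   ]
plan
3 [-0.037, 0.033, -0.106, 0.368, -0.999, -0.067, 1]
4 [-0.045, 0.041, -0.13, 0.84, -0.999, -0.145, 1]
3 [-0.038, 0.035, -0.11, 0.999, -0.473, -0.106, 1]
3 [-0.035, 0.031, -0.099, 0.999, -0.088, -0.02, 1]
1 [-0.003, 0.003, -0.008, 0.083, 0.018, 0.007, 1]
  -> [407.912 -32.685 225.997] [1.613 2.16  0.683]
```

View pics/w1.png

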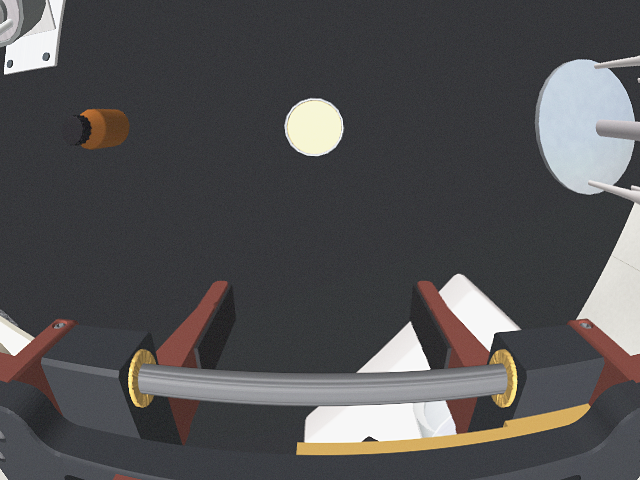

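Run:
```python
from h import *
f=np.load('pics/w1.npz');o=dict(ee_pos=f['p'],orientation=f['q']);im=f['im'].astype(int)
c=blob(im.max(2)>110,(270,80,360,180));e=cv2.fitEllipse(c);print(e)
for z in(12,15):print(plane('wrist',e[0],z,o), np.linalg.norm(plane('wrist',c[c[:,0,0].argmin(),0],z,o)-plane('wrist',c[c[:,0,0].argmax(),0],z,o)))
```

```text
((313.6455383300781, 126.6109848022461), (57.56971740722656, 58.389854431152344), 91.6907730102539)
[ 496.229 -358.094   12.   ] 52.51603884709315
[ 496.241 -358.169   15.   ] 52.043327254276925
```

Call:
arm_command:
  rows: [-0.012,0.011,-0.035,0.12,-0.33,-0.02,1,-0.025,0.022,-0.07,0.25,-0.67,-0.04,1,-0.037,0.033,-0.106,0.368,-1,-0.067,1]

```text
t: 1.25
ee_pos: [416.3, -313.1, 208.7]
orientation: [2.845, 1.072, 0.19]
ft_force: [-0.6, 0.7, -1.8]
width: 87.8
grasp_force: 0.0
```

Call:
arm_command:
  rows: [-0.012,0.01,-0.035,0.21,-0.25,-0.036,1,-0.023,0.02,-0.07,0.42,-0.5,-0.07,1,-0.034,0.03,-0.1,0.63,-0.75,-0.11,1,-0.045,0.041,-0.13,0.84,-1,-0.145,1]

```text
t: 1.65
ee_pos: [413.2, -208.3, 215.6]
orientation: [2.453, 1.564, 0.399]
ft_force: [0.7, 1.0, -0.7]
width: 87.6
grasp_force: 0.0
```

Call:
arm_command:
  rows: [-0.013,0.012,-0.036,0.33,-0.16,-0.035,1,-0.026,0.023,-0.073,0.66,-0.32,-0.07,1,-0.038,0.035,-0.11,1,-0.473,-0.106,1]

```text
t: 1.95
ee_pos: [410.5, -119.5, 221.2]
orientation: [2.05, 1.904, 0.554]
ft_force: [1.0, 1.1, 0.6]
width: 88.0
grasp_force: 0.0
```

Call:
arm_command:
  rows: [-0.013,0.012,-0.036,0.36,-0.03,-0.007,1,-0.025,0.023,-0.07,0.72,-0.06,-0.014,1,-0.037,0.033,-0.105,1,-0.08,-0.015,1,-0.037,0.033,-0.105,1,-0.08,-0.015,1]

```text
t: 2.35
ee_pos: [408.2, -38.9, 225.4]
orientation: [1.622, 2.156, 0.679]
ft_force: [-0.2, -0.2, -0.5]
width: 88.2
grasp_force: 0.0
```

Run:
```python
from h import *
o=ctrl.get_obs();im,d=ctrl.get_image('wrist');np.savez('pics/w2.npz',im=im,d=d,p=o['ee_pos'],q=o['orientation'])
print(o['t'],o['ee_pos'],o['orientation'],abs(o['qvel']).max());cv2.imwrite('pics/w2.png',im[:,:,::-1])
```

```text
2.35 [408.217 -38.868 225.408] [1.622 2.156 0.679] 0.26020231566259516
```

View pics/w2.png

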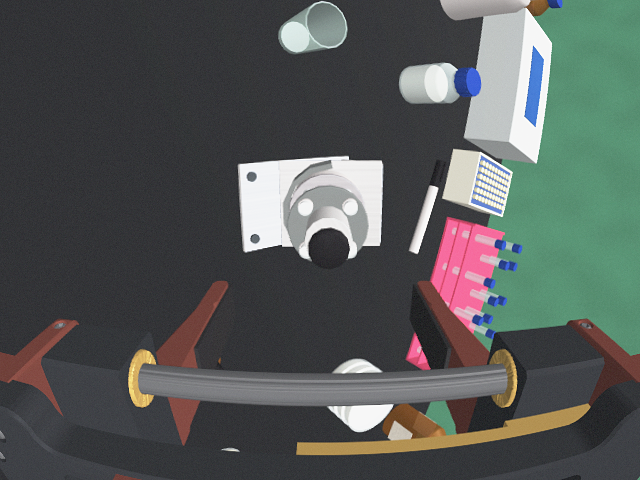

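Run:
```python
from h import *
o=ctrl.get_obs();im,d=ctrl.get_image('wrist');o=ctrl.get_obs();im,d=ctrl.get_image('wrist');np.savez('pics/w3.npz',im=im,d=d,p=o['ee_pos'],q=o['orientation'])
print(o['t'],o['ee_pos'],o['orientation'],abs(o['qvel']).max())
g=cv2.resize(im[140:290,220:420],(800,600),interpolation=2);cv2.imwrite('pics/w3.png',g[:,:,::-1])
p=ctrl.camera_params('wrist');K=p['camera_matrix'];T=p['tool_from_camera']
W=np.eye(4);W[:3,:3]=R.from_rotvec(o['orientation']).as_matrix();W[:3,3]=o['ee_pos'];M=W@T
v,u=np.mgrid[0:480,0:640];x=(u-K[0,2])/K[0,0];y=(v-K[1,2])/K[0,0];r=np.hypot(x,y)+1e-9
dr=np.stack([x/r*np.tan(r),y/r*np.tan(r),np.ones_like(r)],-1);C=dr*d[...,None]
P=C@M[:3,:3].T+M[:3,3];np.save('pics/P3.npy',P)
def fit(m):
    q=P[m&(d>0)];
    for _ in range(3):
        c=q.mean(0);n=np.linalg.svd(q-c,full_matrices=False)[2][2];e=(q-c)@n;q=q[abs(e)<2.5*e.std()+.3]
    n*=np.sign(n[2]);return len(q),c,n,e.std(),np.degrees(np.arccos(n[2])),np.degrees(np.arctan2(-n[1],-n[0]))
def box(a,b,c,e):
    m=np.zeros((480,640),bool);m[b:e,a:c]=1;return m
print('wedge',fit(box(368,168,380,238)))
print('base',fit(box(242,190,280,225)))
print('bench',fit(box(100,100,200,250)))
k=P[box(318,238,338,258)];print('knob',np.median(k,0))
for uv in((328,248),(306,207),(350,207),(295,200),(330,190)):print(uv,d[uv[1],uv[0]],P[uv[1],uv[0]])
```

```text
2.45 [409.615 -40.46  225.986] [1.628 2.15  0.677] 0.01739244439872806
wedge (833, array([576.153,  14.398,  67.313]), array([-0.548, -0.164,  0.82 ]), np.float64(0.7781634420246322), np.float64(34.89907963299912), np.float64(16.64292424302585))
base (1302, array([482.972, -15.347,   5.379]), array([ 0.004, -0.003,  1.   ]), np.float64(0.7112808235055535), np.float64(0.27132826939814997), np.float64(139.38005903723985))
bench (14846, array([366.296,  -2.378,  -0.631]), array([ 0.   , -0.001,  1.   ]), np.float64(0.793215535450627), np.float64(0.07890892614097811), np.float64(92.34250187025175))
knob [457.901 -19.934 157.903]
(328, 248) 239.48892 [458.16  -20.152 158.263]
(306, 207) 279.26428 [466.703   0.09  110.7  ]
(350, 207) 277.75925 [491.962   7.483 130.811]
(295, 200) 289.9894 [465.338   2.951  95.495]
(330, 190) 286.7418 [484.327  16.601 111.922]
```

View pics/w3.png

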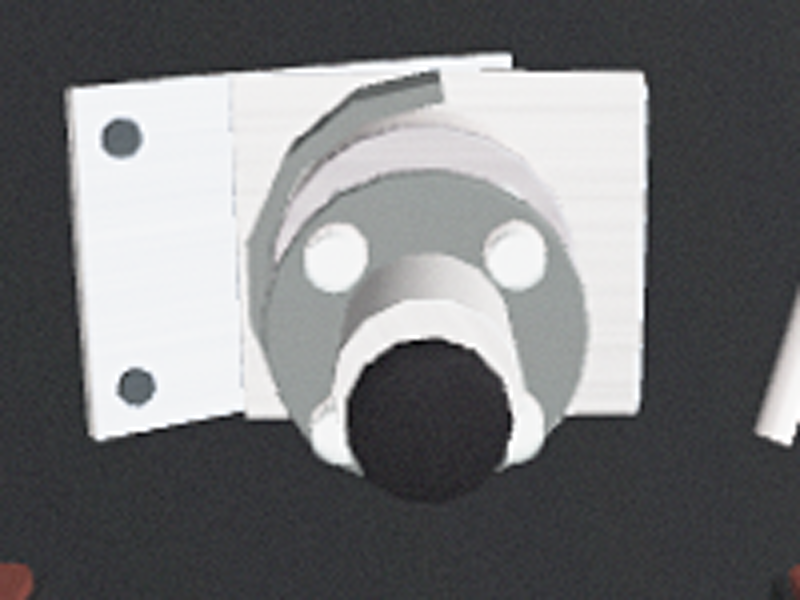

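Run:
```python
from h import *
from scipy.optimize import least_squares
P=np.load('pics/P3.npy');im=np.load('pics/w3.npz')['im']
Q=toolR(16.6,35);n=-Q.apply([0,0,1]);ys=Q.apply([1,0,0]);xs=Q.apply([0,1,0]);B=np.c_[xs,ys,n]
D=P.reshape(-1,3)@B;S=D.reshape(480,640,3)
sub=S[140:290,220:420];g=im[140:290,220:420].mean(2)
# seat plane from wedge
w=np.median(S[168:238,368:380,2]);print('seat w',w)
k=sub[(g<90)&(sub[...,2]-w>125)];print('knob w top',np.percentile(k[:,2]-w,[50,95,99]),'n',len(k))
c,r=cv2.minEnclosingCircle(k[:,:2].astype(np.float32));print('knob',c,r)
def circ(lo,hi,r,gm):
    q=sub[(sub[...,2]-w>lo)&(sub[...,2]-w<hi)&gm][:,:2]
    d=np.hypot(*(q-np.array(c)).T);q=q[d<r+12];h=cv2.convexHull(q.astype(np.float32))[:,0]
    s=least_squares(lambda p:np.hypot(*(h-p[:2]).T)-p[2],[*c,r],loss='soft_l1');print(lo,hi,len(q),s.x,s.cost)
circ(83,89,33,g>0);circ(105,122,17,g>0);circ(10,24,36,g>0);circ(30,40,33,g>0)
```

```text
seat w -263.90513283203484
knob w top [144.515 217.712 371.956] n 1531
knob (441.0285949707031, -125.45158386230469) 52.011985778808594
83 89 2109 [ 444.707 -148.131   31.926] 19.117145937283926
105 122 224 [-44044.954 487088.007 489253.434] 57.364441351382894
10 24 151 [ 442.169 -138.395   33.279] 3.9160311829123726
30 40 1240 [ 441.258 -143.021   37.179] 14.26602697246191
```

Run:
```python
from h import *
from scipy.optimize import least_squares
P=np.load('pics/P3.npy');im=np.load('pics/w3.npz')['im']
Q=toolR(16.6,35);n=-Q.apply([0,0,1]);ys=Q.apply([1,0,0]);xs=Q.apply([0,1,0]);B=np.c_[xs,ys,n]
S=P@B;sub=S[140:290,220:420];g=im[140:290,220:420].mean(2);w=-263.9
H=sub[...,2]-w
k=sub[(g<90)&(H>132)&(H<148)];k=k[np.hypot(*(k[:,:2]-np.median(k[:,:2],0)).T)<18]
print('knob',len(k),cv2.minEnclosingCircle(k[:,:2].astype(np.float32)),k[:,:2].mean(0))
c0=np.median(k[:,:2],0)
# plate: grey disc pixels; boundary hull
for lo,hi,R0 in((84,88,33),):
    m=((H>lo)&(H<hi)).astype(np.uint8);m=cv2.morphologyEx(m,cv2.MORPH_OPEN,np.ones((3,3)))
    q=sub[m>0][:,:2];q=q[np.hypot(*(q-c0).T)<40]
    h=cv2.convexHull(q.astype(np.float32))[:,0];a=np.hypot(*(h-c0).T)
    s=least_squares(lambda p:np.hypot(*(h-p).T)-R0,c0,loss='soft_l1');print(s.x,s.fun)
    print(q.min(0),q.max(0))
# column: points on cylinder r=17, heights 100-122
q=sub[(H>99)&(H<123)][:,:2];q=q[np.hypot(*(q-c0).T)<22]
s=least_squares(lambda p:np.hypot(*(q-p).T)-17,c0,loss='soft_l1');print('col',len(q),s.x)
q=sub[(H>37)&(H<83)][:,:2];
q=sub[(H>5)&(H<25)][:,:2];q=q[np.hypot(*(q-c0).T)<39]
s=least_squares(lambda p:np.hypot(*(q-p).T)-36,c0,loss='soft_l1');print('skirt',len(q),s.x)
```

```text
knob 1328 ((444.87969970703125, -149.4311065673828), 14.132233619689941) [ 444.922 -148.522]
[ 444.896 -149.673] [-0.085 -0.072 -0.077  0.117 -0.118 -0.023 -0.129 -0.223 -0.115 -0.273
  0.002 -0.115 -0.223 -0.281  0.509  0.184 -0.236 -0.307 -0.255  0.028
  0.078 -0.278 -0.382 -0.408  0.176 -0.077 -0.076 -0.093 -0.588 -0.683
 -0.313 -1.036 -0.626 -0.577  0.057 -0.197 -0.178]
[ 411.979 -170.973] [ 477.78  -116.976]
col 351 [ 444.905 -149.925]
skirt 145 [ 444.771 -149.799]
```

```bash
cat >> h.py <<'E'
QC=toolR(16.6,35);NC=-QC.apply([0,0,1])
def axis(h): return QC.apply([0,1,0])*444.85+QC.apply([1,0,0])*-149.6+NC*(-264.1+h)
DISH=np.array([496.2,-358.1,0])
E
python3 - <<'E'
from h import *
print(ctrl.get_obs()['ee_pos'],axis(0),axis(117.5))
plan([(axis(205),QC),(axis(117.5),QC)])
E
```

```text
[409.91  -40.624 226.073] [537.12    4.016  38.817] [472.533 -15.238 135.068]
1 [-0.001, 0.002, -0.004, 0.083, 0.036, 0.32, 1]
  -> [424.436 -29.554 206.728] [1.611 2.161 0.683]
2 [0.0, -0.0, -0.0, -0.001, -0.001, 0.999, 1]
1 [0.0, -0.0, -0.0, 0.0, 0.0, 0.095, 1]
  -> [472.526 -15.244 135.018] [1.611 2.161 0.683]
```

Call:
arm_command:
  rows: [-0.001,0.002,-0.004,0.083,0.036,0.32,1,-0.001,0.002,-0.004,0.083,0.036,0.32,1,-0.001,0.002,-0.004,0.083,0.036,0.32,1]

```text
t: 2.8
ee_pos: [423.8, -28.6, 206.1]
orientation: [1.609, 2.165, 0.683]
ft_force: [-0.2, 0.0, -1.0]
width: 87.8
grasp_force: 0.0
```

Run:
```python
from h import *
o=ctrl.get_obs();print(o['ee_pos'],QC.inv().apply(o['ee_pos']-axis(205)),(QC.inv()*R.from_rotvec(o['orientation'])).as_rotvec(True))
plan([(axis(117.5),QC)])
```

```text
[423.826 -28.558 206.069] [ 1.15  -0.628  0.384] [ 0.053  0.192 -0.097]
2 [-0.0, -0.001, 0.0, -0.017, 0.008, 0.999, 1]
1 [-0.0, -0.0, 0.001, -0.001, 0.001, 0.09, 1]
  -> [472.554 -15.252 135.068] [1.613 2.161 0.681]
```

Descend, close, and check.

Call:
arm_command:
  rows: [0,0,0,-0.01,0.008,0.4,1,0,0,0,-0.015,0.008,0.8,1,0,0,0,-0.015,0.008,1,1]

```text
t: 3.1
ee_pos: [469.9, -16.4, 141.7]
orientation: [1.606, 2.162, 0.685]
ft_force: [0.6, -0.4, -0.3]
width: 87.7
grasp_force: 0.0
```

Call:
arm_command:
  rows: [0,0,0,0,0,0.09,1,0,0,0,0,0,0.09,1]

```text
t: 3.3
ee_pos: [473.0, -14.6, 135.0]
orientation: [1.608, 2.165, 0.685]
ft_force: [0.0, -0.5, -0.2]
width: 88.0
grasp_force: 0.0
```

Run:
```python
from h import *
o=ctrl.get_obs();print(o['t'],o['ft_force'],QC.inv().apply(o['ee_pos']-axis(117.5)),(QC.inv()*R.from_rotvec(o['orientation'])).as_rotvec(True))
```

```text
3.3 [ 0.043 -0.475 -0.193] [0.434 0.44  0.433] [-0.017  0.224 -0.134]
```

Call:
arm_command:
  rows: [0,0,0,0,0,0,-1,0,0,0,0,0,0,-1,0,0,0,0,0,0,-1,0,0,0,0,0,0,-1,0,0,0,0,0,0,-1]

```text
t: 3.8
ee_pos: [472.6, -14.5, 135.7]
orientation: [1.606, 2.165, 0.684]
ft_force: [0.2, -1.0, 0.3]
width: 51.0
grasp_force: 0.0
```

Call:
arm_command:
  rows: [0,0,0,0,0,0,-1,0,0,0,0,0,0,-1,0,0,0,0,0,0,-1,0,0,0,0,0,0,-1,0,0,0,0,0,0,-1]

```text
t: 4.3
ee_pos: [472.3, -14.5, 135.1]
orientation: [1.607, 2.166, 0.683]
ft_force: [-2.8, -2.0, -0.4]
width: 33.3
grasp_force: 30.0
```

Run:
```python
from h import *
o=ctrl.get_obs();print(o['t'],o['ft_force'],o['width'],o['grasp_force'],QC.inv().apply(o['ee_pos']-axis(117.5)),(QC.inv()*R.from_rotvec(o['orientation'])).as_rotvec(True))
Q0=toolR(16.6,0);
for psi in(-20,-40,16.6): pass
QD=toolR(-30,0)
A=axis(117.5)+NC*60
plan([(A,QC),(A+[-10,-60,50],toolR(5,15)),(DISH+[0,0,165],QD),(DISH+[0,0,135],QD)],grip=-1,step=25)
```

```text
4.3 [-2.752 -2.025 -0.424] 33.255520561843106 29.99434769153595 [ 0.825 -0.01  -0.035] [ 0.001  0.178 -0.206]
3 [-0.0, -0.001, 0.001, -0.008, 0.0, -0.75, -1]
  -> [439.53  -25.077 184.24 ] [1.61  2.161 0.681]
4 [0.111, -0.027, 0.059, -0.683, 0.085, -0.703, -1]
  -> [429.583 -85.053 234.226] [1.995 2.177 0.287]
4 [0.023, -0.007, 0.056, -0.999, 0.084, 0.279, -1]
4 [0.024, -0.008, 0.058, -0.999, 0.288, 0.299, -1]
4 [0.026, -0.008, 0.062, -0.999, 0.528, 0.318, -1]
2 [0.007, -0.003, 0.017, -0.238, 0.201, 0.08, -1]
  -> [ 496.164 -358.086  165.002] [ 2.719  1.572 -0.001]
2 [0.0, 0.0, 0.0, 0.0, 0.0, 0.375, -1]
  -> [ 496.166 -358.112  135.002] [ 2.719  1.572 -0.001]
```

Call:
arm_command:
  rows: [0,-0.001,0.001,-0.008,0,-0.15,-1,0,-0.001,0.001,-0.008,0,-0.35,-1,0,-0.001,0.001,-0.008,0,-0.55,-1,0,-0.001,0.001,-0.008,0,-0.75,-1]

```text
t: 4.7
ee_pos: [438.9, -25.0, 184.2]
orientation: [1.611, 2.163, 0.681]
ft_force: [0.1, 0.7, -3.6]
width: 33.3
grasp_force: 30.0
```

Call:
arm_command:
  rows: [0.022,-0.005,0.012,-0.14,0.02,-0.14,-1,0.044,-0.01,0.024,-0.28,0.035,-0.28,-1,0.066,-0.016,0.036,-0.41,0.05,-0.42,-1,0.088,-0.022,0.048,-0.55,0.07,-0.56,-1,0.111,-0.027,0.059,-0.683,0.085,-0.703,-1]

```text
t: 5.2
ee_pos: [431.6, -68.9, 224.8]
orientation: [1.876, 2.206, 0.451]
ft_force: [0.6, 1.2, -4.5]
width: 33.7
grasp_force: 30.0
```

Call:
arm_command:
  rows: [0.006,-0.002,0.014,-0.25,0.02,0.07,-1,0.012,-0.004,0.028,-0.5,0.04,0.14,-1,0.018,-0.005,0.042,-0.75,0.06,0.21,-1,0.023,-0.007,0.056,-1,0.084,0.279,-1]

```text
t: 5.6
ee_pos: [460.8, -144.8, 203.7]
orientation: [2.111, 2.077, 0.388]
ft_force: [0.6, 0.4, -4.3]
width: 33.5
grasp_force: 30.0
```

Run:
```python
from h import *
o=ctrl.get_obs();print(o['t'],o['ft_force'],o['width'],o['grasp_force'],o['ee_pos'])
QD=toolR(-30,0);plan([(DISH+[0,0,165],QD)],grip=-1,step=25)
```

```text
5.6 [ 0.566  0.433 -4.317] 33.46184119964966 29.99195694923401 [ 460.783 -144.82   203.694]
4 [0.032, -0.018, 0.059, -0.999, 0.132, 0.149, -1]
4 [0.033, -0.018, 0.063, -0.999, 0.347, 0.191, -1]
3 [0.02, -0.011, 0.038, -0.545, 0.338, 0.12, -1]
  -> [ 496.199 -358.116  164.962] [-2.72  -1.572 -0.002]
```

Call:
arm_command:
  rows: [0.008,-0.004,0.015,-0.25,0.03,0.04,-1,0.016,-0.009,0.03,-0.5,0.07,0.07,-1,0.024,-0.014,0.044,-0.75,0.1,0.11,-1,0.032,-0.018,0.059,-1,0.132,0.149,-1]

```text
t: 6.0
ee_pos: [473.9, -224.0, 189.4]
orientation: [2.353, 1.914, 0.247]
ft_force: [-1.0, -0.1, -4.3]
width: 33.5
grasp_force: 30.0
```

Call:
arm_command:
  rows: [0.008,-0.004,0.016,-0.25,0.09,0.05,-1,0.016,-0.009,0.032,-0.5,0.17,0.1,-1,0.024,-0.014,0.047,-0.75,0.26,0.14,-1,0.033,-0.018,0.063,-1,0.347,0.191,-1]

```text
t: 6.4
ee_pos: [488.0, -307.5, 174.3]
orientation: [2.59, 1.709, 0.096]
ft_force: [0.7, -0.7, -4.2]
width: 33.6
grasp_force: 30.0
```

Call:
arm_command:
  rows: [0.007,-0.004,0.013,-0.18,0.11,0.04,-1,0.014,-0.008,0.026,-0.36,0.22,0.08,-1,0.02,-0.011,0.038,-0.545,0.338,0.12,-1,0.02,-0.011,0.038,-0.545,0.338,0.12,-1,0.02,-0.011,0.038,-0.545,0.338,0.12,-1]

```text
t: 6.9
ee_pos: [496.4, -357.3, 165.2]
orientation: [2.719, 1.574, 0.004]
ft_force: [-0.5, 0.5, -4.2]
width: 33.4
grasp_force: 30.0
```

Run:
```python
from h import *
o=ctrl.get_obs();im,d=ctrl.get_image('wrist');np.savez('pics/w4.npz',im=im,d=d,p=o['ee_pos'],q=o['orientation']);cv2.imwrite('pics/w4.png',im[:,:,::-1])
print(o['t'],o['ft_force'],o['width'],o['grasp_force'],o['ee_pos'])
QD=toolR(-30,0);print((QD.inv()*R.from_rotvec(o['orientation'])).as_rotvec(True));plan([(DISH+[0,0,125],QD)],grip=-1,step=25)
```

```text
6.9 [-0.492  0.54  -4.234] 33.35095703730287 29.990204572677612 [ 496.425 -357.311  165.153]
[-0.072  0.121 -0.134]
2 [0.0, -0.001, 0.001, -0.014, 0.005, 0.505, -1]
  -> [ 496.203 -358.088  124.973] [ 2.72   1.569 -0.   ]
```

View pics/w4.png

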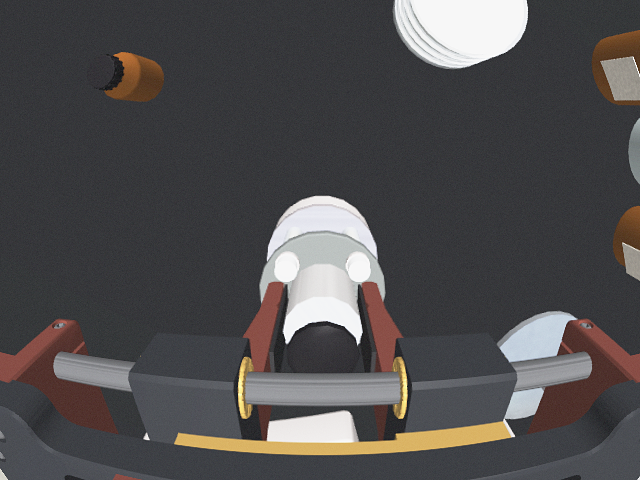

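```bash
cat >> h.py <<'E'
def cloud(d,o):
    p=ctrl.camera_params('wrist');K=p['camera_matrix']
    v,u=np.mgrid[0:480,0:640];x=(u-K[0,2])/K[0,0];y=(v-K[1,2])/K[0,0];r=np.hypot(x,y)+1e-9
    C=np.stack([x/r*np.tan(r),y/r*np.tan(r),np.ones_like(r)],-1)*d[...,None]
    T=p['tool_from_camera'];C=C@T[:3,:3].T+T[:3,3]
    return R.from_rotvec(o['orientation']).apply(C.reshape(-1,3)).reshape(480,640,3)+o['ee_pos']
E
python3 - <<'E'
from h import *
from scipy.optimize import least_squares
f=np.load('pics/w4.npz');o=dict(ee_pos=f['p'],orientation=f['q']);P=cloud(f['d'],o)-o['ee_pos']
S=P[190:300,255:390].reshape(-1,3);S=S[np.isfinite(S).all(1)]
h=np.histogram(S[:,2],np.arange(-130,0,4));print(list(zip(h[1].astype(int).tolist(),h[0].tolist())))
for lo,hi,r in((-113,-94,36),(-17,4,17)):
    q=S[(S[:,2]>lo)&(S[:,2]<hi)&(np.hypot(*S[:,:2].T)<r+5)&(np.hypot(*S[:,:2].T)>r-5)]
    s=least_squares(lambda p:np.hypot(*(q[:,:2]-p).T)-r,[0,0],loss='soft_l1');print(len(q),s.x,R.from_rotvec(o['orientation']).inv().apply([*s.x,0]))
q=S[(abs(S[:,2]+31)<5)&(np.hypot(*S[:,:2].T)<32)];
for _ in range(3):
    c=q.mean(0);n=np.linalg.svd(q-c,full_matrices=False)[2][2];e=(q-c)@n;q=q[abs(e)<2*e.std()]
print(c,n,len(q))
E
```

```text
[(-130, 0), (-126, 0), (-122, 0), (-118, 35), (-114, 77), (-110, 93), (-106, 89), (-102, 83), (-98, 83), (-94, 117), (-90, 79), (-86, 224), (-82, 2086), (-78, 50), (-74, 56), (-70, 55), (-66, 40), (-62, 34), (-58, 21), (-54, 3), (-50, 0), (-46, 0), (-42, 0), (-38, 72), (-34, 3002), (-30, 646), (-26, 276), (-22, 989), (-18, 434), (-14, 353), (-10, 398), (-6, 369)]
404 [ 0.403 -0.25 ] [-0.016  0.474  0.001]
1306 [ 0.554 -0.262] [0.048 0.611 0.001]
[  8.864  16.969 -30.775] [ 0.001 -0.001  1.   ] 2621
```

Call:
arm_command:
  rows: [0,-0.001,0.001,-0.014,0.003,0.2,-1,0,-0.001,0.001,-0.014,0.003,0.4,-1,0,-0.001,0.001,-0.014,0.003,0.5,-1]

```text
t: 7.25
ee_pos: [495.6, -357.7, 123.6]
orientation: [2.721, 1.57, -0.002]
ft_force: [-0.3, 0.9, -3.5]
width: 33.7
grasp_force: 30.0
```

Call:
arm_command:
  rows: [0,0,0,0,0,0.03,-1,0,0,0,0,0,0.06,-1,0,0,0,0,0,0.06,-1]

```text
t: 7.55
ee_pos: [497.0, -359.0, 121.2]
orientation: [2.718, 1.568, 0.0]
ft_force: [-0.0, 0.3, -3.9]
width: 33.4
grasp_force: 30.0
```

Call:
arm_command:
  rows: [0,0,0,0,0,0.01,-1,0,0,0,0,0,0.02,-1,0,0,0,0,0,0.02,-1]

```text
t: 7.85
ee_pos: [497.0, -359.2, 120.0]
orientation: [2.718, 1.567, 0.001]
ft_force: [0.1, 0.1, -3.7]
width: 33.2
grasp_force: 30.0
```

Call:
arm_command:
  rows: [0,0,0,0,0,0.01,-1,0,0,0,0,0,0.02,-1,0,0,0,0,0,0.02,-1]

```text
t: 8.15
ee_pos: [496.8, -359.0, 118.1]
orientation: [2.718, 1.567, 0.0]
ft_force: [-0.2, -0.5, -4.2]
width: 33.5
grasp_force: 30.0
```

Call:
arm_command:
  rows: [0,0,0,0,0,0.01,-1,0,0,0,0,0,0.01,-1]

```text
t: 8.35
ee_pos: [496.9, -359.0, 117.3]
orientation: [2.718, 1.568, 0.0]
ft_force: [0.3, -0.1, -3.7]
width: 33.7
grasp_force: 30.0
```

Call:
arm_command:
  rows: [0,0,0,0,0,0.01,-1,0,0,0,0,0,0.01,-1]

```text
t: 8.55
ee_pos: [496.8, -359.0, 116.4]
orientation: [2.718, 1.567, 0.0]
ft_force: [0.0, 0.5, -3.5]
width: 33.2
grasp_force: 30.0
```

Call:
arm_command:
  rows: [0,0,0,0,0,0.008,-1,0,0,0,0,0,0.008,-1]

```text
t: 8.75
ee_pos: [496.9, -359.2, 116.2]
orientation: [2.718, 1.567, 0.0]
ft_force: [-2.2, -0.3, 0.0]
width: 33.3
grasp_force: 30.0
```

Call:
arm_command:
  rows: [0,0,0,0,0,0,1,0,0,0,0,0,0,1,0,0,0,0,0,0,1,0,0,0,0,0,0,1,0,0,0,0,0,0,1]

```text
t: 9.25
ee_pos: [497.0, -359.1, 116.0]
orientation: [2.718, 1.567, 0.0]
ft_force: [-0.4, -0.2, -0.3]
width: 70.1
grasp_force: 0.0
```

Call:
arm_command:
  rows: [0,0,0,0,0,-0.4,1,0,0,0,0,0,-0.8,1,0,0,0,0,0,-0.8,1]

```text
t: 9.55
ee_pos: [499.0, -360.5, 184.2]
orientation: [2.712, 1.564, 0.005]
ft_force: [0.6, -0.6, 0.7]
width: 87.5
grasp_force: 0.0
```

Run:
```python
from h import *
from scipy.optimize import least_squares
o=ctrl.get_obs();im,d=ctrl.get_image('wrist')
print(o['t'],o['ft_force'],o['width'],o['ee_pos'])
S=cloud(d,o)[150:330,220:420].reshape(-1,3);S=S[np.isfinite(S).all(1)];c0=np.array([496.8,-359])
D=np.hypot(*(S[:,:2]-c0).T)
for lo,hi,r in((4,23,36),(100,122,17)):
    q=S[(S[:,2]>lo)&(S[:,2]<hi)&(abs(D-r)<6)]
    s=least_squares(lambda p:np.hypot(*(q[:,:2]-p).T)-r,c0,loss='soft_l1');print(len(q),s.x)
k=S[(D<20)&(S[:,2]>130)&(S[:,2]<150)];print('top',len(k),np.percentile(k[:,2],[50,95]),k.mean(0))
p=S[(abs(S[:,2]-86)<3)];print('plate',len(p),np.median(p[:,2]))
```

```text
9.55 [ 0.591 -0.635  0.71 ] 87.47761766771079 [ 498.978 -360.483  184.186]
219 [ 497.222 -359.7  ]
526 [ 497.226 -359.797]
top 1926 [143.564 144.862] [ 498.283 -358.043  143.237]
plate 3039 85.3388975092168
```

Call:
arm_command:
  rows: [0,0,0,0,0,0,-1,0,0,0,0,0,0,-1,0,0,0,0,0,0,-1,0,0,0,0,0,0,-1,0,0,0,0,0,0,-1]

```text
t: 10.1
ee_pos: [496.6, -358.7, 179.4]
orientation: [2.719, 1.568, -0.0]
ft_force: [0.6, -0.3, -0.5]
width: 51.4
grasp_force: 0.0
```

Call:
arm_command:
  rows: [0,0,0,0,0,0,-1,0,0,0,0,0,0,-1,0,0,0,0,0,0,-1,0,0,0,0,0,0,-1,0,0,0,0,0,0,-1]

```text
t: 10.6
ee_pos: [496.8, -358.9, 179.9]
orientation: [2.718, 1.567, 0.0]
ft_force: [1.0, -0.1, -0.3]
width: 11.1
grasp_force: 0.0
```

Call:
arm_command:
  rows: [0,0,0,0,0,0.06,-1,0,0,0,0,0,0.12,-1,0,0,0,0,0,0.12,-1,0,0,0,0,0,0.12,-1]

```text
t: 11.0
ee_pos: [496.6, -358.8, 169.9]
orientation: [2.719, 1.568, -0.0]
ft_force: [0.2, 1.1, -0.0]
width: 0.3
grasp_force: 0.0
```

Call:
arm_command:
  rows: [0,0,0,0,0,0.05,-1,0,0,0,0,0,0.1,-1,0,0,0,0,0,0.15,-1,0,0,0,0,0,0.2,-1,0,0,0,0,0,0.2,-1]

```text
t: 11.5
ee_pos: [497.2, -359.2, 154.6]
orientation: [2.718, 1.567, 0.001]
ft_force: [-1.5, 1.5, 8.0]
width: 0.4
grasp_force: 4.2
```

Call:
arm_command:
  rows: [0,0,0,0,0,0.015,-1,0,0,0,0,0,0.025,-1,0,0,0,0,0,0.025,-1]

```text
t: 11.8
ee_pos: [497.2, -359.2, 153.1]
orientation: [2.717, 1.567, 0.001]
ft_force: [-2.3, 1.2, 9.2]
width: 0.6
grasp_force: 4.6
```

Call:
arm_command:
  rows: [0,0,0,0,0,0.015,-1,0,0,0,0,0,0.025,-1,0,0,0,0,0,0.025,-1]

```text
t: 12.1
ee_pos: [497.4, -359.4, 152.1]
orientation: [2.717, 1.567, 0.001]
ft_force: [-3.5, 2.0, 13.6]
width: 0.5
grasp_force: 7.4
```

Call:
arm_command:
  rows: [0,0,0,0,0,0.01,-1,0,0,0,0,0,0.015,-1,0,0,0,0,0,0.015,-1,0,0,0,0,0,0.015,-1]

```text
t: 12.5
ee_pos: [497.7, -359.6, 152.0]
orientation: [2.716, 1.566, 0.002]
ft_force: [-5.4, 3.2, 22.1]
width: 0.3
grasp_force: 11.3
```

Call:
arm_command:
  rows: [0,0,0,0,0,0,-1,0,0,0,0,0,-0.1,-1,0,0,0,0,0,-0.2,-1,0,0,0,0,0,-0.42,-1]

```text
t: 12.9
ee_pos: [496.0, -358.3, 181.9]
orientation: [2.72, 1.569, -0.001]
ft_force: [0.1, -0.6, -0.2]
width: 0.5
grasp_force: 0.0
```

Call:
arm_command:
  rows: [0,0,0,0,0,0,1,0,0,0,0,0,0,1,0,0,0,0,0,0,1,0,0,0,0,0,0,1,0,0,0,0,0,0,1]

```text
t: 13.4
ee_pos: [496.5, -358.7, 181.9]
orientation: [2.719, 1.568, -0.0]
ft_force: [0.4, 0.2, 0.0]
width: 36.9
grasp_force: 0.0
```

Call:
arm_command:
  rows: [0,0,0,0,0,0,1,0,0,0,0,0,0,1,0,0,0,0,0,0,1]

```text
t: 13.7
ee_pos: [496.8, -358.9, 182.7]
orientation: [2.718, 1.567, 0.0]
ft_force: [0.6, 0.3, -0.3]
width: 61.1
grasp_force: 0.0
```

Run:
```python
from h import *
from scipy.optimize import least_squares
o=ctrl.get_obs();im,d=ctrl.get_image('wrist')
print(o['t'],o['ft_force'],o['width'],o['ee_pos'])
S=cloud(d,o)[150:330,220:420].reshape(-1,3);S=S[np.isfinite(S).all(1)];c0=np.array([496.8,-359])
D=np.hypot(*(S[:,:2]-c0).T)
for lo,hi,r in((4,23,36),(100,122,17)):
    q=S[(S[:,2]>lo)&(S[:,2]<hi)&(abs(D-r)<6)]
    s=least_squares(lambda p:np.hypot(*(q[:,:2]-p).T)-r,c0,loss='soft_l1');print(len(q),s.x)
    if r==17: C=s.x
k=S[(D<20)&(S[:,2]>120)&(S[:,2]<150)];print('top',len(k),np.percentile(k[:,2],[50,95]),k.mean(0))
plan([([*C,116.1],R.from_rotvec(o['orientation']))])
```

```text
13.7 [ 0.572  0.253 -0.316] 61.13455878581885 [ 496.756 -358.873  182.651]
215 [ 497.243 -359.77 ]
528 [ 497.287 -359.867]
top 2871 [142.763 144.74 ] [ 499.437 -356.014  136.787]
2 [0.0, 0.0, 0.0, -0.006, 0.009, 0.832, 1]
  -> [ 497.301 -359.889  116.115] [2.718 1.567 0.   ]
```

Call:
arm_command:
  rows: [0,0,0,-0.006,0.009,0.3,1,0,0,0,-0.006,0.009,0.6,1,0,0,0,-0.006,0.009,0.83,1,0,0,0,-0.006,0.009,0.83,1]

```text
t: 14.15
ee_pos: [495.8, -358.8, 113.9]
orientation: [-2.721, -1.569, 0.003]
ft_force: [-0.4, -0.8, 0.3]
width: 87.7
grasp_force: 0.0
```

Call:
arm_command:
  rows: [0,0,0,0,0,0,-1,0,0,0,0,0,0,-1,0,0,0,0,0,0,-1,0,0,0,0,0,0,-1,0,0,0,0,0,0,-1]

```text
t: 14.65
ee_pos: [497.5, -360.0, 116.9]
orientation: [2.717, 1.567, 0.001]
ft_force: [-1.0, -0.4, 0.7]
width: 51.6
grasp_force: 0.0
```

Call:
arm_command:
  rows: [0,0,0,0,0,0,-1,0,0,0,0,0,0,-1,0,0,0,0,0,0,-1,0,0,0,0,0,0,-1,0,0,0,0,0,0,-1]

```text
t: 15.15
ee_pos: [497.1, -359.8, 116.3]
orientation: [2.719, 1.568, -0.0]
ft_force: [-1.1, -0.3, 2.6]
width: 33.0
grasp_force: 30.0
```

Run:
```python
from h import *
o=ctrl.get_obs();print(o['t'],o['ft_force'],o['width'],o['grasp_force'],o['ee_pos'])
Q=R.from_rotvec(o['orientation']);A=axis(117)+NC*60
plan([(o['ee_pos']+[0,0,55],Q),(A+[-10,-70,45],toolR(5,15)),(A,QC)],grip=-1,step=22)
```

```text
15.15 [-1.123 -0.305  2.605] 33.016929872167864 29.98440831899643 [ 497.107 -359.764  116.322]
3 [0.0, 0.0, 0.0, -0.001, 0.002, -0.687, -1]
  -> [ 497.112 -359.748  171.282] [ 2.719  1.568 -0.   ]
5 [-0.032, 0.01, -0.076, 0.962, -0.939, -0.288, -1]
5 [-0.027, 0.009, -0.066, 0.999, -0.56, -0.287, -1]
4 [-0.021, 0.007, -0.051, 0.869, -0.252, -0.234, -1]
  -> [429.786 -94.964 228.827] [1.995 2.174 0.285]
4 [-0.111, 0.028, -0.059, 0.861, 0.048, 0.594, -1]
  -> [439.831 -25.019 183.836] [1.611 2.161 0.682]
```

Call:
arm_command:
  rows: [0,0,0,0,0,-0.15,-1,0,0,0,0,0,-0.4,-1,0,0,0,0,0,-0.69,-1]

```text
t: 15.45
ee_pos: [496.6, -359.2, 171.5]
orientation: [2.72, 1.568, -0.001]
ft_force: [0.6, 0.1, -3.7]
width: 33.6
grasp_force: 30.0
```

Call:
arm_command:
  rows: [-0.006,0.002,-0.015,0.19,-0.19,-0.06,-1,-0.013,0.004,-0.03,0.38,-0.38,-0.12,-1,-0.019,0.006,-0.046,0.58,-0.56,-0.17,-1,-0.026,0.008,-0.061,0.77,-0.75,-0.23,-1,-0.032,0.01,-0.076,0.962,-0.939,-0.288,-1]

```text
t: 15.95
ee_pos: [470.2, -254.4, 194.6]
orientation: [2.451, 1.839, 0.119]
ft_force: [1.5, 0.3, -3.8]
width: 33.9
grasp_force: 30.0
```

Call:
arm_command:
  rows: [-0.005,0.002,-0.013,0.2,-0.11,-0.06,-1,-0.011,0.004,-0.026,0.4,-0.22,-0.12,-1,-0.016,0.006,-0.04,0.6,-0.34,-0.17,-1,-0.022,0.008,-0.053,0.8,-0.45,-0.23,-1,-0.027,0.009,-0.066,1,-0.56,-0.287,-1]

```text
t: 16.45
ee_pos: [447.5, -164.7, 214.0]
orientation: [2.199, 2.041, 0.215]
ft_force: [0.5, 0.7, -4.2]
width: 33.4
grasp_force: 30.0
```

Run:
```python
from h import *
o=ctrl.get_obs();print(o['t'],o['ft_force'],o['width'],o['grasp_force'],o['ee_pos'])
A=axis(117)+NC*60
plan([(A+[-10,-70,45],toolR(5,15)),(A,QC)],grip=-1,step=22)
```

```text
16.45 [ 0.457  0.671 -4.158] 33.40977519802177 29.976189136505127 [ 447.487 -164.658  213.955]
4 [-0.021, 0.007, -0.051, 0.855, -0.245, -0.226, -1]
  -> [429.8   -94.97  228.795] [1.992 2.175 0.286]
4 [-0.111, 0.028, -0.058, 0.861, 0.049, 0.594, -1]
  -> [439.828 -25.015 183.809] [1.611 2.16  0.684]
```

Call:
arm_command:
  rows: [-0.005,0.002,-0.013,0.21,-0.06,-0.06,-1,-0.01,0.004,-0.026,0.43,-0.12,-0.11,-1,-0.016,0.005,-0.039,0.64,-0.18,-0.17,-1,-0.021,0.007,-0.051,0.855,-0.245,-0.226,-1,-0.021,0.007,-0.051,0.855,-0.245,-0.226,-1]

```text
t: 16.95
ee_pos: [429.1, -93.9, 228.6]
orientation: [1.991, 2.178, 0.286]
ft_force: [0.3, 0.9, -3.9]
width: 33.8
grasp_force: 30.0
```

Call:
arm_command:
  rows: [-0.024,0.006,-0.012,0.2,0.01,0.08,-1,-0.046,0.012,-0.024,0.4,0.02,0.2,-1,-0.068,0.017,-0.036,0.6,0.035,0.35,-1,-0.09,0.022,-0.048,0.76,0.045,0.48,-1,-0.111,0.028,-0.058,0.861,0.049,0.594,-1]

```text
t: 17.45
ee_pos: [439.0, -30.2, 192.1]
orientation: [1.68, 2.18, 0.634]
ft_force: [1.2, 0.5, -3.7]
width: 33.6
grasp_force: 30.0
```

Call:
arm_command:
  rows: [0,0,0,0,0,0,-1,0,0,0,0,0,0,-1]

```text
t: 17.65
ee_pos: [439.3, -30.9, 192.4]
orientation: [1.685, 2.179, 0.631]
ft_force: [0.8, 0.7, -3.9]
width: 33.6
grasp_force: 30.0
```

Run:
```python
from h import *
o=ctrl.get_obs();print(o['t'],o['ft_force'],o['width'],o['grasp_force'],o['ee_pos'])
im,d=ctrl.get_image('wrist');np.savez('pics/w5.npz',im=im,d=d,p=o['ee_pos'],q=o['orientation']);cv2.imwrite('pics/w5.png',im[:,:,::-1])
print(QC.inv().apply(o['ee_pos']-axis(117)),(QC.inv()*R.from_rotvec(o['orientation'])).as_rotvec(True))
plan([(axis(125),QC)],grip=-1)
```

```text
17.65 [ 0.77   0.691 -3.869] 33.61818787401268 29.989559948444366 [439.263 -30.906 192.384]
[ -5.51    3.092 -68.306] [3.573 0.069 2.051]
2 [-0.02, -0.0, -0.011, 0.069, -0.0, 0.757, -1]
  -> [468.446 -16.491 141.212] [1.611 2.16  0.684]
```

View pics/w5.png

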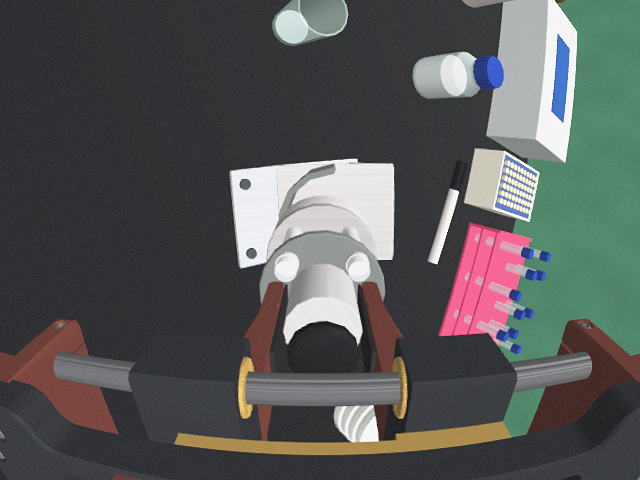

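Call:
arm_command:
  rows: [-0.02,0,-0.011,0.065,-0.03,0.1,-1,-0.02,0,-0.011,0.065,-0.03,0.1,-1,-0.02,0,-0.011,0.065,-0.03,0.1,-1]

```text
t: 18.0
ee_pos: [439.5, -24.9, 184.2]
orientation: [1.612, 2.161, 0.684]
ft_force: [-0.3, -0.1, -3.9]
width: 33.5
grasp_force: 30.0
```

Run:
```python
from h import *
from scipy.optimize import least_squares
o=ctrl.get_obs();print(o['t'],o['ft_force'],o['ee_pos'])
im,d=ctrl.get_image('wrist')
print(QC.inv().apply(o['ee_pos']-axis(117)),(QC.inv()*R.from_rotvec(o['orientation'])).as_rotvec(True))
S=(cloud(d,o)-axis(0))@QC.as_matrix();S=S[150:330,220:420].reshape(-1,3);S[:,2]*=-1
h0=-QC.inv().apply(o['ee_pos']-axis(117))[2]
D=np.hypot(*S[:,:2].T)
for lo,hi,r in((5,24,36),(99,116,17)):
    q=S[(S[:,2]-h0>lo)&(S[:,2]-h0<hi)&(abs(D-r)<6)]
    s=least_squares(lambda p:np.hypot(*(q[:,:2]-p).T)-r,[0,0],loss='soft_l1');print(r,len(q),s.x)
p=S[(abs(S[:,2]-h0-86)<4)&(D<30)];print('plate',np.median(p[:,2])-h0)
plan([(axis(122)+QC.apply([0,1,0]),QC)],grip=-1)
```

```text
18.0 [-0.29  -0.126 -3.931] [439.466 -24.912 184.204]
[  0.176  -0.039 -60.511] [-0.052  0.093  0.063]
36 416 [-0.657 -0.261]
17 1392 [-0.598  0.266]
plate 85.84227834363173
2 [0.0, -0.001, -0.001, -0.002, 0.008, 0.695, -1]
  -> [470.869 -15.751 139.32 ] [1.609 2.161 0.68 ]
```

Call:
arm_command:
  rows: [0,0,0,0.006,0.012,0.2,-1,0,0,0,0.006,0.012,0.4,-1,0,0,0,0.006,0.012,0.55,-1,0,0,0,0.006,0.012,0.68,-1,0,0,0,0.006,0.012,0.68,-1]

```text
t: 18.55
ee_pos: [471.4, -14.9, 140.3]
orientation: [1.611, 2.162, 0.685]
ft_force: [-1.4, 0.9, -4.6]
width: 33.9
grasp_force: 30.0
```

Call:
arm_command:
  rows: [0,0,0,0,0,0.015,-1,0,0,0,0,0,0.03,-1,0,0,0,0,0,0.045,-1,0,0,0,0,0,0.045,-1]

```text
t: 18.95
ee_pos: [472.4, -14.5, 137.9]
orientation: [1.61, 2.161, 0.685]
ft_force: [0.3, 0.4, -3.7]
width: 33.5
grasp_force: 30.0
```

Run:
```python
from h import *
o=ctrl.get_obs();print(o['t'],o['ft_force'],o['ee_pos'])
print(QC.inv().apply(o['ee_pos']-axis(117)),(QC.inv()*R.from_rotvec(o['orientation'])).as_rotvec(True))
```

```text
18.95 [ 0.285  0.378 -3.704] [472.406 -14.484 137.857]
[ 0.759  1.676 -2.731] [-0.13   0.099  0.016]
```

Call:
arm_command:
  rows: [0,0,0,-0.005,-0.005,0.012,-1,0,0,0,-0.005,-0.005,0.025,-1,0,0,0,-0.005,-0.005,0.025,-1]

```text
t: 19.25
ee_pos: [473.1, -14.5, 135.7]
orientation: [1.61, 2.161, 0.685]
ft_force: [-3.0, -1.4, -0.1]
width: 33.4
grasp_force: 30.0
```

Call:
arm_command:
  rows: [0,0,0,0,0,0.01,-1,0,0,0,0,0,0.01,-1]

```text
t: 19.45
ee_pos: [472.8, -14.5, 135.3]
orientation: [1.611, 2.161, 0.685]
ft_force: [-11.3, -3.4, 11.6]
width: 33.4
grasp_force: 30.0
```

Call:
arm_command:
  rows: [0,0,0,0,0,0.006,-1,0,0,0,0,0,0.006,-1]

```text
t: 19.65
ee_pos: [472.9, -14.5, 135.2]
orientation: [1.611, 2.16, 0.685]
ft_force: [-16.9, -5.2, 20.3]
width: 33.0
grasp_force: 30.0
```

Call:
arm_command:
  rows: [0,0,0,0,0,-0.014,-1,0,0,0,0,0,-0.014,1,0,0,0,0,0,-0.014,1,0,0,0,0,0,-0.014,1,0,0,0,0,0,-0.014,1]

```text
t: 20.15
ee_pos: [473.7, -14.4, 135.7]
orientation: [1.61, 2.161, 0.686]
ft_force: [-0.2, 0.3, 0.3]
width: 62.6
grasp_force: 0.0
```

Call:
arm_command:
  rows: [0,0,0,0,0,0,1,0,0,0,0,0,0,1,0,0,0,0,0,0,1,0,0,0,0,0,0,1]

```text
t: 20.55
ee_pos: [473.3, -14.5, 135.5]
orientation: [1.61, 2.161, 0.685]
ft_force: [-0.3, 0.3, 0.0]
width: 87.9
grasp_force: 0.0
```

Call:
arm_command:
  rows: [0,0,0,0,0,-0.3,1,0,0,0,0,0,-0.7,1,0,0,0,0,0,-1,1,0,0,0,0,0,-1,1,0,0,0,0,0,-1,1]

```text
t: 21.05
ee_pos: [429.3, -28.1, 202.0]
orientation: [1.609, 2.159, 0.686]
ft_force: [0.5, 0.2, -0.6]
width: 88.0
grasp_force: 0.0
```

Run:
```python
from h import *
from scipy.optimize import least_squares
o=ctrl.get_obs();print(o['t'],o['ft_force'],o['ee_pos'],o['width'])
im,d=ctrl.get_image('wrist')
S=(cloud(d,o)-axis(0))@QC.as_matrix();S=S[140:330,220:420].reshape(-1,3);S[:,2]*=-1
D=np.hypot(*S[:,:2].T)
for lo,hi,r in((5,24,36),(100,120,17)):
    q=S[(S[:,2]>lo)&(S[:,2]<hi)&(abs(D-r)<5)]
    s=least_squares(lambda p:np.hypot(*(q[:,:2]-p).T)-r,[0,0],loss='soft_l1');print(r,len(q),s.x)
p=S[(abs(S[:,2]-86)<4)&(D<30)];print('plate',np.median(p[:,2]));k=S[(D<12)&(S[:,2]>125)];print('knob',np.percentile(k[:,2],[50,95]))
# lid: via top (20,0) mean estimate
L=np.array([463,304,0]);QL=toolR(30,0)
A=o['ee_pos']
plan([(A+[0,60,10],toolR(25,10)),(L+[0,-60,140],QL)],step=40)
```

```text
21.05 [ 0.481  0.23  -0.556] [429.282 -28.094 202.027] 88.00499483970762
36 181 [-0.326  0.516]
17 383 [-0.579  0.677]
plate 86.24439326625176
knob [144.757 145.856]
4 [0.14, 0.018, -0.043, 0.717, 0.25, 0.016, 1]
  -> [429.33   31.9   212.017] [1.635 2.564 0.224]
3 [0.025, 0.001, -0.013, 0.999, 0.593, 0.516, 1]
3 [0.025, 0.001, -0.013, 0.999, 0.692, 0.482, 1]
1 [0.005, 0.0, -0.002, 0.187, 0.148, 0.083, 1]
  -> [462.975 243.984 140.02 ] [1.57  2.72  0.001]
```

Call:
arm_command:
  rows: [0.035,0.004,-0.011,0.18,0.06,0.004,1,0.07,0.009,-0.022,0.36,0.12,0.008,1,0.105,0.013,-0.032,0.54,0.19,0.012,1,0.14,0.018,-0.043,0.717,0.25,0.016,1]

```text
t: 21.5
ee_pos: [428.3, 24.9, 206.9]
orientation: [1.629, 2.418, 0.493]
ft_force: [-0.6, 0.4, -0.2]
width: 88.2
grasp_force: 0.0
```

Call:
arm_command:
  rows: [0.008,0,-0.004,0.33,0.2,0.17,1,0.016,0,-0.008,0.67,0.4,0.34,1,0.025,0.001,-0.013,1,0.593,0.516,1]

```text
t: 21.8
ee_pos: [453.1, 123.6, 188.9]
orientation: [1.604, 2.497, 0.402]
ft_force: [-0.0, -0.8, 0.4]
width: 88.1
grasp_force: 0.0
```

Call:
arm_command:
  rows: [0.008,0,-0.004,0.33,0.23,0.16,1,0.016,0,-0.008,0.67,0.46,0.32,1,0.03,0.001,-0.015,1,0.75,0.5,1,0.03,0.001,-0.015,1,0.75,0.5,1,0.03,0.001,-0.015,1,0.75,0.5,1]

```text
t: 22.3
ee_pos: [481.8, 224.7, 170.0]
orientation: [1.574, 2.588, 0.284]
ft_force: [-0.6, -1.0, 0.3]
width: 87.8
grasp_force: 0.0
```

Run:
```python
from h import *
o=ctrl.get_obs();print(o['t'],o['ft_force'],o['ee_pos'],abs(o['qvel']).max())
im,d=ctrl.get_image('wrist');np.savez('pics/w6.npz',im=im,d=d,p=o['ee_pos'],q=o['orientation']);cv2.imwrite('pics/w6.png',im[:,:,::-1])
```

```text
22.3 [-0.623 -0.963  0.317] [481.78  224.675 169.979] 0.03971168063346912
```

View pics/w6.png

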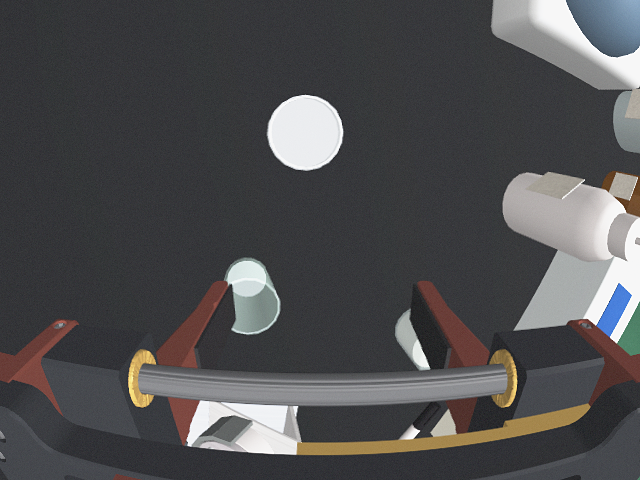

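Run:
```python
from h import *
f=np.load('pics/w6.npz');o=dict(ee_pos=f['p'],orientation=f['q']);im=f['im'].astype(int)
c=blob(im.max(2)>120,(255,80,355,185));e=cv2.fitEllipse(c);print(e)
L=plane('wrist',e[0],10,o)
P=cloud(f['d'],o)[115:150,290:320].reshape(-1,3);print(L,'top z',np.median(P[:,2]))
l=min(c[:,0],key=lambda a:a[0]);r=max(c[:,0],key=lambda a:a[0]);print(np.linalg.norm(plane('wrist',l,10,o)-plane('wrist',r,10,o)))
QL=toolR(30,0)
plan([(L+[0,0,60-10],QL)],step=40)
```

```text
((304.86627197265625, 132.20555114746094), (74.80411529541016, 75.22480773925781), 59.766029357910156)
[463.315 306.152  10.   ] top z 11.36225999135543
62.4353345242288
3 [0.048, -0.002, -0.01, 0.707, -0.017, 0.999, 1]
2 [0.019, -0.0, -0.005, 0.297, 0.065, 0.411, 1]
  -> [463.35  306.13   59.966] [-1.57  -2.721 -0.002]
```

Call:
arm_command:
  rows: [0.016,0,-0.003,0.25,-0.005,0.33,1,0.032,-0.001,-0.006,0.5,-0.01,0.67,1,0.048,-0.002,-0.01,0.707,-0.017,1,1]

```text
t: 22.65
ee_pos: [469.3, 281.2, 93.0]
orientation: [1.579, 2.679, 0.083]
ft_force: [-0.1, 0.3, -1.1]
width: 88.0
grasp_force: 0.0
```

Call:
arm_command:
  rows: [0.01,0,-0.002,0.15,0.03,0.2,1,0.019,0,-0.005,0.297,0.065,0.41,1,0.019,0,-0.005,0.297,0.065,0.41,1,0.019,0,-0.005,0.297,0.065,0.41,1]

```text
t: 23.05
ee_pos: [464.3, 305.1, 61.2]
orientation: [1.572, 2.718, 0.004]
ft_force: [0.2, 0.6, -0.1]
width: 87.8
grasp_force: 0.0
```

Run:
```python
from h import *
o=ctrl.get_obs();print(o['t'],o['ft_force'],o['ee_pos'],(toolR(30,0).inv()*R.from_rotvec(o['orientation'])).as_rotvec(True))
plan([([463.3,306.15,22],toolR(30,0))],step=40)
```

```text
23.05 [ 0.238  0.621 -0.084] [464.311 305.053  61.168] [-0.161  0.003  0.08 ]
1 [0.001, -0.0, -0.0, 0.018, -0.005, 0.49, 1]
  -> [463.34  306.158  21.967] [-1.573 -2.719  0.   ]
```

Call:
arm_command:
  rows: [0.001,0,0,0.018,-0.003,0.2,1,0.001,0,0,0.018,-0.005,0.4,1,0.001,0,0,0.018,-0.005,0.49,1,0.001,0,0,0.018,-0.005,0.49,1]

```text
t: 23.45
ee_pos: [463.0, 306.4, 20.6]
orientation: [-1.572, -2.719, 0.003]
ft_force: [-0.1, -0.4, -0.3]
width: 88.0
grasp_force: 0.0
```

Call:
arm_command:
  rows: [0,0,0,0,0,0.01,0.8,0,0,0,0,0,0.015,-1,0,0,0,0,0,0.015,-1,0,0,0,0,0,0.015,-1,0,0,0,0,0,0.015,-1]

```text
t: 23.95
ee_pos: [464.1, 307.5, 21.2]
orientation: [1.571, 2.72, 0.002]
ft_force: [-0.2, -0.4, 2.1]
width: 59.9
grasp_force: 30.0
```

Call:
arm_command:
  rows: [0,0,0,0,0,0,-1,0,0,0,0,0,0,-1]

```text
t: 24.15
ee_pos: [464.1, 307.5, 21.2]
orientation: [1.571, 2.72, 0.002]
ft_force: [-0.5, -0.3, 3.6]
width: 60.2
grasp_force: 30.0
```

Run:
```python
from h import *
o=ctrl.get_obs();print(o['t'],o['ft_force'],o['width'],o['grasp_force'],o['ee_pos'],(toolR(30,0).inv()*R.from_rotvec(o['orientation'])).as_rotvec(True))
Q=toolR(30,0);p=o['ee_pos']
plan([(p+[0,0,150],Q),([410,100,220],toolR(5,0)),([420,-200,220],toolR(-20,0)),([434,-383,200],toolR(-30,0))],grip=-1,step=45)
```

```text
24.15 [-0.503 -0.292  3.646] 60.21521050758678 30.001435016747564 [464.125 307.53   21.235] [-0.074 -0.003  0.036]
2 [0.0, 0.0, -0.0, -0.0, 0.001, -0.999, -1]
2 [0.0, 0.0, -0.0, -0.0, 0.001, -0.876, -1]
  -> [464.092 307.521 171.235] [1.571 2.72  0.002]
3 [0.0, -0.0, 0.073, -0.999, -0.984, -0.32, -1]
3 [0.0, -0.0, 0.06, -0.999, -0.61, -0.267, -1]
1 [0.0, -0.0, 0.006, -0.1, -0.038, -0.025, -1]
  -> [409.993 100.038 220.01 ] [2.123 2.315 0.002]
2 [0.0, -0.0, 0.037, -0.999, -0.053, -0.001, -1]
2 [0.0, -0.0, 0.037, -0.999, 0.063, -0.0, -1]
2 [0.0, -0.0, 0.037, -0.999, 0.181, -0.001, -1]
2 [0.0, -0.0, 0.028, -0.704, 0.215, 0.0, -1]
  -> [ 419.987 -200.016  220.004] [2.574 1.8   0.002]
2 [0.0, -0.0, 0.026, -0.999, 0.454, 0.119, -1]
3 [0.0, -0.0, 0.028, -0.999, 0.557, 0.124, -1]
1 [0.0, -0.0, 0.001, -0.044, 0.03, 0.006, -1]
  -> [ 434.022 -383.017  199.992] [2.72  1.571 0.002]
```

Call:
arm_command:
  rows: [0,0,0,0,0,-0.2,-1,0,0,0,0,0,-0.6,-1,0,0,0,0,0,-1,-1]

```text
t: 24.45
ee_pos: [463.4, 307.0, 102.1]
orientation: [-1.571, -2.72, 0.001]
ft_force: [1.2, -0.6, 0.6]
width: 60.5
grasp_force: 30.0
```

Call:
arm_command:
  rows: [0,0,0,0,0,-0.45,-1,0,0,0,0,0,-0.88,-1]

```text
t: 24.65
ee_pos: [463.5, 307.2, 173.6]
orientation: [1.571, 2.72, 0.001]
ft_force: [0.3, 0.4, -0.2]
width: 60.2
grasp_force: 30.0
```

Call:
arm_command:
  rows: [0,0,0.02,-0.33,-0.33,-0.1,-1,0,0,0.045,-0.67,-0.67,-0.2,-1,0,0,0.073,-1,-0.984,-0.32,-1]

```text
t: 24.95
ee_pos: [434.6, 197.5, 198.1]
orientation: [1.875, 2.52, 0.001]
ft_force: [1.0, -0.6, -1.1]
width: 60.0
grasp_force: 30.0
```

Call:
arm_command:
  rows: [0,0,0.02,-0.33,-0.2,-0.09,-1,0,0,0.04,-0.67,-0.4,-0.18,-1,0,0,0.06,-1,-0.61,-0.267,-1]

```text
t: 25.25
ee_pos: [411.4, 106.8, 219.3]
orientation: [2.104, 2.332, 0.002]
ft_force: [0.3, 0.4, -0.2]
width: 60.2
grasp_force: 30.0
```

Run:
```python
from h import *
o=ctrl.get_obs();print(o['t'],o['ft_force'],o['width'],o['grasp_force'],o['ee_pos'])
plan([([415,-200,220],toolR(-20,0)),([454,-432,200],toolR(-30,0))],grip=-1,step=45)
```

```text
25.25 [ 0.34   0.417 -0.232] 60.21656928955334 29.99872762011364 [411.397 106.794 219.333]
2 [0.0, -0.0, 0.038, -0.999, -0.091, -0.003, -1]
2 [0.0, -0.0, 0.037, -0.999, 0.028, -0.002, -1]
2 [0.0, -0.0, 0.038, -0.999, 0.145, -0.003, -1]
2 [0.0, -0.0, 0.031, -0.795, 0.215, -0.002, -1]
  -> [ 414.975 -200.03   220.029] [2.573 1.801 0.002]
3 [0.0, -0.0, 0.022, -0.999, 0.567, 0.098, -1]
3 [0.0, -0.0, 0.022, -0.999, 0.662, 0.102, -1]
2 [0.0, -0.0, 0.011, -0.471, 0.361, 0.05, -1]
  -> [ 453.996 -432.014  200.008] [2.719 1.572 0.002]
```

Call:
arm_command:
  rows: [0,0,0.019,-0.5,-0.045,0,-1,0,0,0.038,-1,-0.09,-0.003,-1]

```text
t: 25.45
ee_pos: [412.8, 26.5, 219.6]
orientation: [2.238, 2.203, 0.003]
ft_force: [0.7, 0.2, -1.0]
width: 60.6
grasp_force: 30.0
```

Call:
arm_command:
  rows: [0,0,0.019,-0.5,0.014,0,-1,0,0,0.037,-1,0.028,-0.002,-1]

```text
t: 25.65
ee_pos: [413.9, -53.9, 219.5]
orientation: [2.363, 2.069, 0.002]
ft_force: [0.9, 0.5, -0.4]
width: 60.3
grasp_force: 30.0
```

Call:
arm_command:
  rows: [0,0,0.019,-0.5,0.07,0,-1,0,0,0.038,-1,0.145,-0.003,-1]

```text
t: 25.85
ee_pos: [414.9, -134.8, 219.7]
orientation: [2.483, 1.924, 0.002]
ft_force: [0.7, 0.2, -0.4]
width: 60.2
grasp_force: 30.0
```

Call:
arm_command:
  rows: [0,0,0.015,-0.4,0.11,0,-1,0,0,0.031,-0.795,0.215,-0.002,-1]

```text
t: 26.05
ee_pos: [415.9, -200.7, 219.8]
orientation: [2.574, 1.8, 0.001]
ft_force: [1.2, -0.1, -0.6]
width: 60.4
grasp_force: 30.0
```

Call:
arm_command:
  rows: [0,0,0.008,-0.33,0.19,0.03,-1,0,0,0.015,-0.67,0.38,0.065,-1,0,0,0.022,-1,0.567,0.098,-1]

```text
t: 26.35
ee_pos: [431.6, -291.0, 211.9]
orientation: [2.633, 1.712, 0.001]
ft_force: [0.1, 0.1, 0.2]
width: 60.2
grasp_force: 30.0
```

Call:
arm_command:
  rows: [0,0,0.008,-0.33,0.22,0.03,-1,0,0,0.015,-0.67,0.44,0.07,-1,0,0,0.022,-1,0.662,0.102,-1]

```text
t: 26.65
ee_pos: [447.7, -385.5, 203.7]
orientation: [2.691, 1.621, 0.001]
ft_force: [0.5, 0.4, 0.0]
width: 60.3
grasp_force: 30.0
```

Call:
arm_command:
  rows: [0,0,0.006,-0.23,0.18,0.02,-1,0,0,0.011,-0.471,0.361,0.05,-1,0,0,0.011,-0.471,0.361,0.05,-1,0,0,0.011,-0.471,0.361,0.05,-1]

```text
t: 27.05
ee_pos: [455.4, -430.7, 199.2]
orientation: [-2.718, -1.575, -0.001]
ft_force: [-1.0, -0.5, 0.4]
width: 59.8
grasp_force: 30.0
```

Run:
```python
from h import *
o=ctrl.get_obs();print(o['t'],o['ft_force'],o['width'],o['ee_pos'],abs(o['qvel']).max())
im,d=ctrl.get_image('wrist');np.savez('pics/w7.npz',im=im,d=d,p=o['ee_pos'],q=o['orientation']);cv2.imwrite('pics/w7.png',im[:,:,::-1])
```

```text
27.05 [-0.98  -0.492  0.439] 59.77665514121848 [ 455.38  -430.694  199.175] 0.01952472833986168
```

View pics/w7.png

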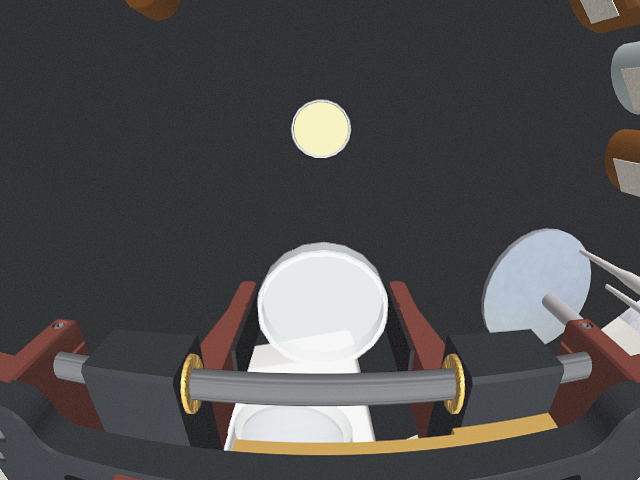

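Run:
```python
from h import *
from scipy.optimize import least_squares
f=np.load('pics/w7.npz');o=dict(ee_pos=f['p'],orientation=f['q']);im=f['im'].astype(int)
c=blob(im.max(2)>110,(275,85,365,175));e=cv2.fitEllipse(c);D=plane('wrist',e[0],13,o);print('dish',e,D)
Q=R.from_rotvec(o['orientation']);T=(cloud(f['d'],o)-o['ee_pos'])@Q.as_matrix()
S=T[235:370,250:395].reshape(-1,3);S=S[np.isfinite(S).all(1)];r=np.hypot(*S[:,:2].T)
h=np.histogram(S[r<38,2],np.arange(-20,31,2));print(h[0],h[1])
t=S[(r<36)&(S[:,2]>4)&(S[:,2]<14)]
q=t[np.hypot(*t[:,:2].T)<22];n=np.linalg.svd(q-q.mean(0),full_matrices=False)[2][2];print('top plane',q.mean(0),n,len(q))
hull=cv2.convexHull(t[:,:2].astype(np.float32))[:,0]
s=least_squares(lambda p:np.hypot(*(hull-p[:2]).T)-p[2],[0,0,31],loss='soft_l1');print('lid',s.x,abs(s.fun).mean(),t[:,:2].min(0),t[:,:2].max(0))
print('world off',Q.apply([*s.x[:2],0]))
```

```text
dish ((320.60662841796875, 128.40626525878906), (58.048133850097656, 59.004844665527344), 90.08541107177734) [ 496.183 -358.105   13.   ]
[   0    1   17   25   42   61   76   79   81   85   75   91   85  107
 6885 5302  202  175  162  148  100    6    0    0    0] [-20 -18 -16 -14 -12 -10  -8  -6  -4  -2   0   2   4   6   8  10  12  14
  16  18  20  22  24  26  28  30]
top plane [0.945 0.006 9.933] [-0.001  0.003 -1.   ] 6156
lid [ 0.396  0.885 31.221] 0.4082275333158371 [-31.053 -32.74 ] [31.542 33.801]
world off [ 0.964 -0.097  0.   ]
```

Run:
```python
from h import *
plan([([495.6,-358.1,70],toolR(-30,0))],grip=-1,step=35)
```

```text
3 [-0.0, -0.0, 0.001, 0.637, -0.007, 0.999, -1]
2 [-0.0, -0.0, 0.0, 0.393, -0.005, 0.616, -1]
  -> [ 495.6   -358.107   70.032] [-2.72  -1.571 -0.001]
```

Call:
arm_command:
  rows: [0,0,0,0.25,0,0.33,-1,0,0,0.001,0.45,-0.004,0.67,-1,0,0,0.001,0.637,-0.007,1,-1]

```text
t: 27.4
ee_pos: [480.8, -384.7, 118.9]
orientation: [2.719, 1.573, 0.001]
ft_force: [-0.1, 0.7, -0.9]
width: 60.1
grasp_force: 30.0
```

Call:
arm_command:
  rows: [0,0,0,0.2,0,0.3,-1,0,0,0,0.393,-0.005,0.616,-1,0,0,0,0.393,-0.005,0.616,-1,0,0,0,0.393,-0.005,0.616,-1]

```text
t: 27.8
ee_pos: [496.1, -358.4, 70.2]
orientation: [-2.719, -1.573, -0.0]
ft_force: [0.4, 0.4, -0.3]
width: 60.5
grasp_force: 30.0
```

Run:
```python
from h import *
o=ctrl.get_obs();print(o['t'],o['ee_pos'],(toolR(-30,0).inv()*R.from_rotvec(o['orientation'])).as_rotvec(True))
plan([([495.6,-358.1,38],toolR(-30,0))],grip=-1,step=35)
```

```text
27.8 [ 496.064 -358.366   70.192] [ 0.02   0.028 -0.123]
1 [-0.0, -0.0, 0.001, -0.0, -0.007, 0.402, -1]
  -> [ 495.577 -358.068   38.032] [-2.721 -1.569 -0.   ]
```

Call:
arm_command:
  rows: [0,0,0,0,-0.006,0.2,-1,0,0,0,0,-0.006,0.36,-1,0,0,0,0,-0.006,0.4,-1,0,0,0,0,-0.006,0.4,-1]

```text
t: 28.2
ee_pos: [495.1, -358.9, 36.8]
orientation: [-2.72, -1.57, -0.0]
ft_force: [-0.0, -0.4, 0.3]
width: 60.5
grasp_force: 30.0
```

Call:
arm_command:
  rows: [0,0,0,0,0,0.03,-1,0,0,0,0,0,0.06,-1,0,0,0,0,0,0.09,-1,0,0,0,0,0,0.12,-1,0,0,0,0,0,0.12,-1]

```text
t: 28.7
ee_pos: [495.6, -358.8, 27.7]
orientation: [-2.72, -1.571, -0.001]
ft_force: [-0.1, 0.3, -0.6]
width: 60.4
grasp_force: 30.0
```

Call:
arm_command:
  rows: [0,0,0,0,0,0.01,-1,0,0,0,0,0,0.012,-1]

```text
t: 28.9
ee_pos: [495.8, -358.9, 27.1]
orientation: [2.72, 1.571, 0.001]
ft_force: [-0.9, -0.3, 0.1]
width: 60.6
grasp_force: 30.0
```

Call:
arm_command:
  rows: [0,0,0,0,0,0.006,-1,0,0,0,0,0,0.012,-1]

```text
t: 29.1
ee_pos: [495.8, -358.9, 26.2]
orientation: [2.72, 1.571, 0.001]
ft_force: [-2.3, 1.7, 5.5]
width: 60.6
grasp_force: 30.0
```

Call:
arm_command:
  rows: [0,0,0,0,0,0.006,-1,0,0,0,0,0,0.006,-1]

```text
t: 29.3
ee_pos: [495.8, -358.9, 26.2]
orientation: [2.72, 1.571, 0.001]
ft_force: [-1.5, 0.8, 5.4]
width: 60.3
grasp_force: 30.0
```

Seated. Release, rise and verify.

Call:
arm_command:
  rows: [0,0,0,0,0,-0.006,1,0,0,0,0,0,-0.006,1,0,0,0,0,0,-0.006,1,0,0,0,0,0,-0.006,1,0,0,0,0,0,-0.006,1]

```text
t: 29.8
ee_pos: [495.7, -358.9, 26.0]
orientation: [-2.72, -1.571, -0.001]
ft_force: [-0.1, 0.3, 0.6]
width: 87.7
grasp_force: 0.0
```

Call:
arm_command:
  rows: [0,0,0,0,0,-0.2,1,0,0,0,0,0,-0.6,1,0,0,0,0,0,-1,1]

```text
t: 30.1
ee_pos: [495.4, -358.7, 107.5]
orientation: [-2.72, -1.571, -0.0]
ft_force: [-0.2, 0.2, 0.4]
width: 87.6
grasp_force: 0.0
```

Call:
arm_command:
  rows: [0,0,0,-0.4,0,-0.4,1,0,0,0,-0.8,0,-0.8,1,0,0,0,-1,0,-1,1,0,0,0,-1,0,-1,1,0,0,0,-1,0,-1,1]

```text
t: 30.6
ee_pos: [455.5, -427.9, 186.5]
orientation: [2.721, 1.57, 0.002]
ft_force: [0.0, 0.2, 0.1]
width: 87.8
grasp_force: 0.0
```

Run:
```python
from h import *
o=ctrl.get_obs();print(o['t'],o['ft_force'],o['ee_pos'],o['width'])
im,d=ctrl.get_image('wrist');P=cloud(d,o);r=np.hypot(P[...,0]-496.2,P[...,1]+358.1)
m=((r<45)&(P[...,2]>8)&(P[...,2]<30));q=P[m&(r<24)];q=q[q[:,2]>np.median(q[:,2])-2];n=np.linalg.svd(q-q.mean(0),full_matrices=False)[2][2]
print('top',q.mean(0),n,len(q));print(cv2.minEnclosingCircle(P[m][:,:2].astype(np.float32)))
i=im.astype(int);c=max(cv2.findContours((m&(i.max(2)>100)).astype(np.uint8),cv2.RETR_EXTERNAL,cv2.CHAIN_APPROX_NONE)[0],key=cv2.contourArea);e=cv2.fitEllipse(c)
print(e,plane('wrist',e[0],16,o));u,v=map(int,e[0])
a=cv2.resize(im[max(0,v-60):v+60,u-80:u+80],(400,300));t,_=ctrl.get_image('scene');b=cv2.resize(t[190:310,220:380],(400,300))
cv2.imwrite('pics/end.png',np.hstack([a,b])[:,:,::-1])
```

```text
30.6 [0.041 0.151 0.133] [ 455.529 -427.912  186.454] 87.82243829194876
top [ 496.213 -358.102   16.359] [0.001 0.001 1.   ] 2572
((496.5600891113281, -358.8601989746094), 31.174253463745117)
((322.4009704589844, 131.8114013671875), (71.24473571777344, 73.19719696044922), 89.34986877441406) [ 496.657 -358.907   16.   ]
```

View pics/end.png

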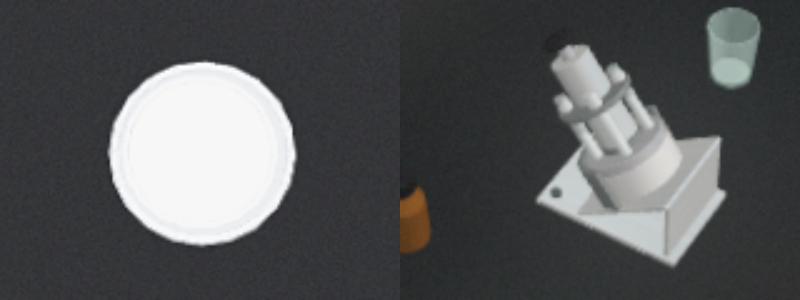

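The lid sits level over the dish, about 1 mm off centre. The dispenser stands home in its cradle.

```bash
python3 -c "
from workcell import ctrl
print(ctrl.close_job())"
```

```text
the job is handed in; nothing more can be done
None
```

The job is handed in at about 31 s of the 72 s: the plunger was pressed to its stop over the dish and sprang back, the dispenser is back in its cradle within 1 mm of where it started, and the lid sits level on the dish about 1 mm off centre; the hand-in returned no verdict.

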